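# Load glazed tiles into the kiln carrier and latch its keeper

### The job

Load the two pieces drying on the easel into the slotted tile carrier so that it can be carried to the kiln: press the red tab so that the keeper frame springs open, stand the thin blue tile and the thick white plaque upright on their bare foot edges, each lowered (not dropped) fully to the bottom of an empty slot that fits its thickness, then swing the keeper frame down over them until the latch holds it shut. The green tile stays in its slot, and nothing else on the table is to be pushed about.

Things in the scene. Friction and masses are not known exactly. Their poses are not given: they have to be found in the camera images.
- carrier: Fixed wooden tile carrier, board 182 x 236 mm, board top 20 mm above the table. Origin: on the table under its middle; x points away from the latch to the hinge side, y along the four slots, z up. A slot is four upright 10 mm dowels at x = +-36 mm (round tips, 85 mm above the table). A piece stands in it faces square to y, its width along x, between low rails at x = +-50 mm.
- slot_wide (a point): Empty 17 mm wide slot, second from the -y end of the carrier (carrier y = -24 mm): point on the board (20 mm above the table) in the middle of the slot. Axes as the carrier's. The occupied slot (11 mm, green tile) is at y = -72 mm.
- slot_narrow_1 (a point): Empty 11 mm wide slot at carrier y = +24 mm: point on the board in the middle of the slot. Axes as the carrier's.
- slot_narrow_2 (a point): Empty 11 mm wide slot at carrier y = +72 mm: point on the board in the middle of the slot. Axes as the carrier's.
- keeper (a joint): Hinge of the steel and wood keeper frame over the tile tops, rad: 0 = shut and latched (within 0.015), grows as it swings up and over to the carrier's +x side, 1.75 = fully open. A spring opens it in about a second when the latch lets go (about 2 N up at the rod) and keeps it open. Shut, its felt lies 4 mm above fully seated pieces, so it cannot shut over one that is not down.
- keeper_hinge (a point): Middle of the keeper's hinge axis, which runs along the carrier's y; carrier x = +66 mm, 130 mm above the table.
- keeper_rod (a point): Middle of the frame's front rod: round steel bar, 12 mm thick, 196 mm long along the carrier's y, 151 mm from the hinge axis. Shut: carrier x = -85 mm, 130 mm above the table; fully open: 279 mm high. The latch takes 18 mm at its middle, the rest is free to grip. Pressed down (about 5 N, up to 3 mm below the shut height) it rides past the latch ramp and snaps in.
- latch (a joint): Spring latch at the middle of the carrier's front, rad: 0 = at rest (hooked over the rod when the frame is shut), grows as the red tab is pressed down, stop at 0.40; the rod is free above about 0.16. It springs back.
- latch_tab (a point): Middle of the top of the red press tab (28 x 36 mm), at carrier x = -144 mm, 110 mm above the table. Press it straight down about 15 mm (2 to 4 N; it also swings out a few mm) and hold until the frame is up. Axes as the carrier's while at rest.
- easel: Fixed low wooden easel, 250 mm long, holding the two pieces side by side (centres 112 mm apart), leaning back 30 degrees from vertical, glaze to the front. Origin: on the table under the corner of ledge and back (30 mm high); x to its rear (away from the robot, where the tops lean), y along the ledge. Its back supports only the lower 45 mm of a piece; the upper 55 mm is free front and back.
- blue_tile: Thin terracotta tile, blue glazed face, 90 mm wide, 100 high, 8 thick, 0.13 kg; lowest 8 mm of the face bare (foot). Origin: middle of the lower edge of its unglazed back. z from foot to top edge, x out of the back (front face at x = -8 mm), y along the width. Starts on the easel, left or right.
- white_plaque: Thick white relief plaque, 90 mm wide, 100 high, 14 thick, 0.23 kg. Origin: middle of the lower edge of its unglazed back. z from foot to top edge, x out of the back (front face at x = -14 mm), y along the width. Starts on the easel beside the blue tile.
- green_tile: Like the blue tile but green; stands already in the carrier's end slot at y = -72 mm. Origin and axes as the blue tile's.
- water_bowl: Bystander: round bowl of cloudy water, 135 mm wide, 62 mm high; origin under its centre.
- bisque_cup: Bystander: unglazed clay cup, 72 mm wide, 80 mm high; origin under its centre.
- underglaze_1: Bystander: small blue-capped jar, 48 mm wide, 68 mm high; origin under its centre.
Mind the look-alikes: they are no part of the job. Leave any purple or yellow look-alike of the blue_tile alone.

How it is judged:
By the outcome, as a careful person would: the job done as asked, in the order asked, and still so for the second after the job is handed in, with the robot touching nothing.
It also fails if it takes over 72 s, if anything falls off the work surface, if the arm or the gripper's body presses on something with over 40 N, if the wrist force passes 120 N, or if a joint passes its speed limit or range.

### The arm

A 6-joint arm with a two-finger parallel gripper is mounted at the origin on a cart in front of the work surface, level with it; the furniture and walls round the work are solid. World frame = base frame: x ahead of the robot, y to its left, z up, the work surface at z = 0. Lengths are in m, angles in degrees, forces in N, time in s.
With the tool pointing down it reaches from about 0.35 to 0.875 m from the base axis. Payload 4.2 kg.
Tool frame: the origin (TCP) lies between the finger pads; the fingertips stand 11 mm ahead of it and the grasp point (between the pads) lies 8 mm behind it; z points along the fingers, y is the direction in which the jaws open and shut (so a half turn about z gives the same grasp; the last joint's range is limited). The gripper opens to 87 mm and grips with 3 to 60 N. Pads are 19 mm wide; open, the fingers measure 117 mm over their backs; the gripper's body (75 mm by 190 mm) begins 51 mm behind the grasp point.
Start: joints at [-49.412, 22.042, 0.453, 0, -68.411, -14.817], TCP at [0.272, -0.563, 0.234] pointing down, gripper open.
Joint ranges: [-179.83, 179.83], [-69.29, 118.12], [-61.27, 80.66], [-181.25, 117.63], [-171.15, -9.14], [-177.46, 177.46]. Speed limits (degrees/s): [159.86, 159.86, 180, 180, 180, 180].

### API

Orientations are given as a 3x3 rotation matrix whose columns are the frame's x, y, z axes.
In Python, from station import sense, capture, get_calibration, finish_job, search_frame, cut_out gives the robot as it stands.
- The arm moves only by the tool arm_command, never from a script. Its argument "rows" is a list of rows, each an object with "fingers": the opening in per cent of the stroke, from 0 (shut) to 100 (fully open); "travel": the shift along the tool's x, y, z in cm, a list of three; "roll": the turn about the tool's z in degrees. A call has 1 to 10 rows; each row is the pose to reach, as a shift and turn from the pose commanded when the call began, along the tool's axes at that moment; what a row does not reach only later rows make up. A row lasts 1/10 s, in which the tool goes at most 50 mm and 8.59 degrees, less where a joint would pass 70% of its speed; a pose out of reach is approached as far as the arm can. A call with a gripper value outside its range is refused whole. The fingers move at their own pace and stop on an object; the grip force is fixed at half the most. Time passes only in rows, so rows that repeat a pose let the fingers close. It gives the time, the measured TCP pose, the force and the opening at its end, in the units of the state.
- sense(): the state, without advancing time (a new reading comes with each control period).
- capture(name): name is "side" or "top"; returns (picture, depth): 384x512x3 uint8, red, green, blue; 384x512 float32, m along the optical axis (not along the pixel's ray), 0 where there is no reading.
- get_calibration(name): a dict with "fov_y" (degrees; the focal length in pixels is half the picture's height over the tangent of half this angle, whatever the lens; pixels are square), "cx", "cy" (the principal point, pixels), "distortion" ([k1, k2, p1, p2, k3] as OpenCV has them; the pictures are not rectified), "origin" and "attitude" of the camera in the world. Camera axes: x right, y down, z forward; pixel columns grow to the right and rows downward; lengths in m; the calibration is good to about 2 mm. A picture is of the moment at which its call begins. get_calibration takes no time and is no camera call.
- finish_job(): hands the job in, once; it reports no verdict.
Trained networks look in the newest picture that a camera, given by its name, has taken for a name from the list of things; names that differ only in an ending like _2 or _b are one class to them, and where a whole thing is asked for, a point or a joint stands for the part that bears it (a point fixed in the world has none). Each returns a list of dicts, best first, with "p" (0 to 1); they miss things now and then, are a little off and sometimes report something else, mostly with a low value. They report only what shows in the picture. A call takes as long as a camera call. They do not tell look-alikes from the thing itself.
- search_frame(camera, label): "position" ([x, y, z] in m, in world coordinates, good to about 4 mm: the middle of the surface that is visible of it).
- cut_out(camera, label): "mask" (384x512 bool, what is visible of it).
The state is a dict: "time_s": time; "joints": joint angles; "joint_velocities": joint speeds; "effort": joint torques, N m; "tcp_pos": TCP position; "ee_rot": TCP orientation; "wrist_force": force on the tool from outside, world axes, zero at the start; "moment": the same for the moment, N m; "gripper_width": opening from 0.0 (shut) to 1.0 (fully open).
Only numpy, scipy, OpenCV 4.12 (cv2) and the standard library are available. Lean on these libraries where they do the work, as an engineer would, in place of code of your own. Each camera call takes 0.05 s, during which the arm holds its last target. There are 200 camera calls.

## Working session

There is one attempt and no reset: what is moved stays moved. The work goes in short steps, Python scripts to look and compute and a tool call to move; the robot and the scene stay as the last step left them, time stands still between calls to the robot, and variables do not carry over. Pictures are saved under pics/ and viewed, about 8 in all and at most 12, crops included, and the job is handed in when it is done.

Besides the shell and the picture viewer there is one more tool, called after "Emit:" by a JSON object that holds its "fn" and its "kwargs", one argument or row to a line. arm_command: Moves the arm, as the interface text tells. Its arguments: {"type":"object","properties":{"rows":{"type":"array","items":{"type":"object","properties":{"fingers":{"type":"number"},"travel":{"type":"array","items":{"type":"number"}},"roll":{"type":"number"}}}}},"required":["rows"]}

```bash
mkdir -p pics; cat > h.py <<'E'
import numpy as np, cv2
from station import *
def cal(n):
    c=get_calibration(n); f=192/np.tan(np.radians(c['fov_y']/2))
    K=np.array([[f,0,c['cx']],[0,f,c['cy']],[0,0,1.]])
    return K,np.array(c['distortion'],float),np.array(c['origin'],float),np.array(c['attitude'],float)
def cloud(n,depth):
    K,D,o,R=cal(n)
    v,u=np.mgrid[:384,:512]
    p=cv2.undistortPoints(np.stack([u,v],-1).reshape(-1,1,2).astype(float),K,D).reshape(384,512,2)
    P=np.dstack([p,np.ones((384,512))])*depth[...,None]
    W=P@R.T+o
    W[depth<=0]=np.nan
    return W
def proj(n,pts):
    K,D,o,R=cal(n); c=(np.atleast_2d(pts)-o)@R
    return cv2.projectPoints(c,np.zeros(3),np.zeros(3),K,D)[0].reshape(-1,2)
def save(n,img): cv2.imwrite('pics/'+n+'.png',img[...,::-1])
E
python3 - <<'E'
from h import *
np.set_printoptions(precision=4,suppress=True)
for n in('side','top'):
    im,d=capture(n); np.savez(n+'0.npz',im=im,d=d)
    print(n,cal(n)[2],cal(n)[3].ravel())
    for l in ['carrier','keeper','latch','latch_tab','keeper_rod','easel','blue_tile','white_plaque','green_tile','water_bowl','bisque_cup','underglaze_1']:
        print(l,[(round(x['p'],2),np.round(x['position'],3)) for x in search_frame(n,l)[:3]])
    save(n+'0',im)
E
```

```text
side [ 0.4611 -1.34    1.0676] [ 0.9993 -0.0011  0.0381 -0.0311 -0.6041  0.7963  0.0221 -0.7969 -0.6036]
carrier [(0.65, array([ 0.575, -0.028,  0.052]))]
keeper [(0.18, array([ 0.574, -0.027,  0.053]))]
latch [(0.51, array([ 0.573, -0.027,  0.047])), (0.46, array([ 0.466, -0.001,  0.109]))]
latch_tab [(0.46, array([ 0.473, -0.002,  0.114]))]
keeper_rod [(0.81, array([ 0.576, -0.004,  0.139]))]
easel [(0.57, array([ 0.524, -0.365,  0.003]))]
blue_tile [(0.87, array([ 0.751, -0.414,  0.007])), (0.68, array([ 0.591, -0.583,  0.009])), (0.39, array([ 0.576, -0.334,  0.116]))]
white_plaque [(0.71, array([ 0.49 , -0.412,  0.112]))]
green_tile [(0.81, array([ 0.587, -0.062,  0.069]))]
water_bowl [(0.64, array([0.616, 0.323, 0.04 ])), (0.39, array([ 0.575, -0.002,  0.139]))]
bisque_cup []
underglaze_1 [(0.58, array([0.457, 0.241, 0.029]))]
top [ 0.4401 -0.0475  1.4753] [ 0.0146 -0.9967  0.0793 -0.9997 -0.0161 -0.0191  0.0203 -0.079  -0.9967]
carrier [(0.92, array([0.563, 0.01 , 0.033])), (0.68, array([0.617, 0.301, 0.039]))]
keeper [(0.95, array([0.571, 0.017, 0.134]))]
latch [(0.61, array([ 0.447, -0.001,  0.111]))]
latch_tab [(0.61, array([0.448, 0.252, 0.066])), (0.43, array([ 0.444, -0.002,  0.111]))]
keeper_rod [(0.68, array([0.573, 0.015, 0.135])), (0.38, array([ 0.489, -0.386,  0.085]))]
easel [(0.68, array([0.565, 0.009, 0.033]))]
blue_tile [(0.86, array([ 0.573, -0.314,  0.084])), (0.68, array([ 0.759, -0.402,  0.007])), (0.55, array([ 0.588, -0.579,  0.004]))]
white_plaque [(0.9, array([ 0.488, -0.387,  0.087])), (0.54, array([ 0.517, -0.318,  0.034]))]
green_tile [(0.57, array([ 0.566, -0.058,  0.119]))]
water_bowl []
bisque_cup [(0.77, array([0.353, 0.464, 0.042])), (0.53, array([0.563, 0.008, 0.032]))]
underglaze_1 [(0.6, array([0.448, 0.251, 0.065])), (0.59, array([0.355, 0.463, 0.038]))]
```

View pics/top0.png

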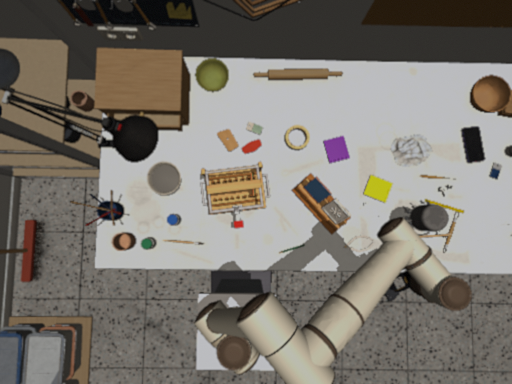

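View pics/side0.png

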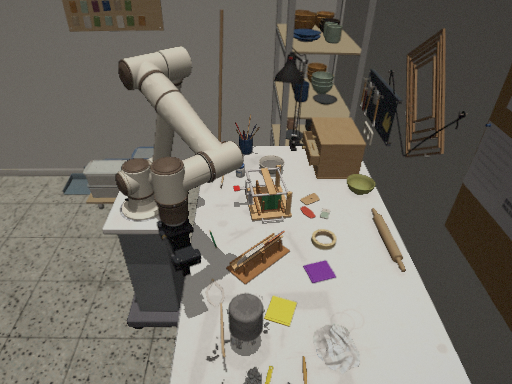

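```bash
python3 - <<'E'
from h import *
np.set_printoptions(precision=4,suppress=True)
ims=[]
for n in('top','side'):
    z=np.load(n+'0.npz'); im,d=z['im'],z['d']; W=cloud(n,d)
    X,Y,Z=W[...,0],W[...,1],W[...,2]
    def rect(m,s):
        P=(W[m][:,:2]*1000).astype(np.float32); 
        if len(P)<5: print(s,len(P));return
        (c,sz,a)=cv2.minAreaRect(P); print(n,s,len(P),'c',np.round(c,1),'sz',np.round(sz,1),'ang',round(a,1))
    print(n,'table z',np.nanmedian(Z[(abs(X-.68)<.05)&(abs(Y+.2)<.05)]))
    reg=(X>.4)&(X<.75)&(Y>-.15)&(Y<.17)
    rect(reg&(Z>.012)&(Z<.028),'board')
    rect(reg&(Z>.126)&(Z<.142)&(X>.46),'keeper')
    hsv=cv2.cvtColor(im,cv2.COLOR_RGB2HSV); H,S,V=[hsv[...,i].astype(int) for i in range(3)]
    red=((H<8)|(H>172))&(S>150)&(V>90)&(X>.38)&(X<.5)&(abs(Y)<.1); rect(red,'red'); print(np.nanmedian(W[red],0))
    for l in('blue_tile','white_plaque'):
        for r in cut_out(n,l)[:3]:
            m=r['mask']; c=np.nanmedian(W[m],0); 
            if c[2]<.05: continue
            m=cv2.erode(m.astype(np.uint8),np.ones((2,2)))>0
            P=W[m]; P=P[np.isfinite(P[:,0])]; P=P[np.linalg.norm(P-np.median(P,0),axis=1)<.08]
            for k in range(3):
                c0=P.mean(0); nrm=np.linalg.svd(P-c0)[2][2]; P=P[abs((P-c0)@nrm)<.004]
            print(n,l,round(r['p'],2),len(P),'c',c0,'n',nrm*np.sign(nrm[2]),'min',P.min(0),'max',P.max(0))
    if n=='top': ims.append(cv2.resize(im[152:240,192:360],None,fx=4.7,fy=4.7,interpolation=cv2.INTER_CUBIC)[:,:790])
    else: ims.append(cv2.resize(im[160:285,190:340],None,fx=4.7,fy=4.7,interpolation=cv2.INTER_CUBIC))
save('c_top',ims[0]);save('c_side',ims[1])
s=sense();print(s['ee_rot'],s['tcp_pos'],s['time_s'])
E
```

```text
top table z -0.0009715066751894152
top board 1271 c [615.4  22.9] sz [263.  279.3] ang 7.8
top keeper 922 c [564.4  15.4] sz [183.2 234.8] ang 8.2
top red 49 c [432.9  -1. ] sz [23.  30.8] ang 1.0
[ 0.433  -0.0009  0.1091]
top blue_tile 0.78 301 c [ 0.568  -0.3126  0.0816] n [-0.5889  0.6335  0.5018] min [ 0.5224 -0.3548  0.0342] max [ 0.6116 -0.2716  0.1216]
top white_plaque 0.66 319 c [ 0.486  -0.3838  0.0842] n [-0.5843  0.6398  0.4993] min [ 0.4384 -0.4272  0.0409] max [ 0.5344 -0.3407  0.1244]
side table z -0.001337667119446051
side board 609 c [574.4  11.7] sz [184.1 284. ] ang 8.1
side keeper 471 c [565.2   5.9] sz [185.5 233.5] ang 8.7
side red 26 c [434.1 -10.3] sz [22.5 33.8] ang 0.8
[ 0.4319 -0.0103  0.1084]
side blue_tile 0.45 44 c [ 0.5836 -0.3302  0.1028] n [-0.5994  0.6539  0.4617] min [ 0.5492 -0.3643  0.0644] max [ 0.6164 -0.2852  0.121 ]
[[-0.9005 -0.4348  0.0001]
 [-0.4348  0.9005 -0.    ]
 [-0.0001 -0.0001 -1.    ]] [ 0.2718 -0.5628  0.2336] 1.5
```

View pics/c_top.png

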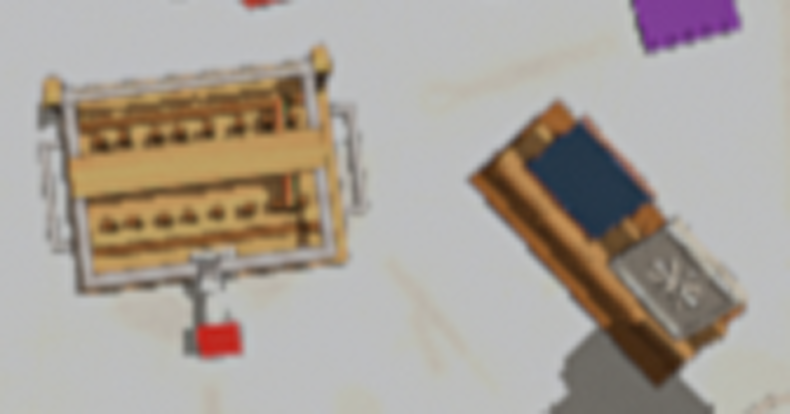

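View pics/c_side.png

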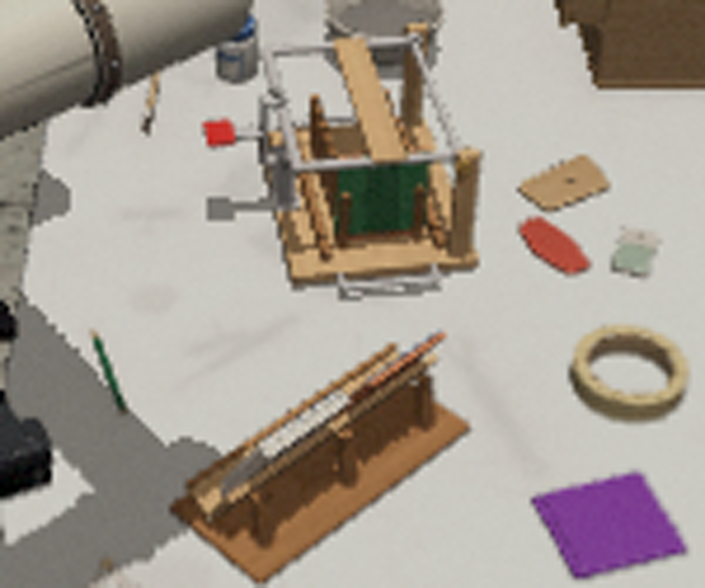

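```bash
python3 - <<'E'
from h import *
np.set_printoptions(precision=4,suppress=True)
for n in('top','side'):
    z=np.load(n+'0.npz'); im,d=z['im'],z['d']; W=cloud(n,d)
    print(n,get_calibration(n)['distortion'],get_calibration(n)['fov_y'],get_calibration(n)['cx'],get_calibration(n)['cy'])
    v,u=np.mgrid[20:384:60,20:512:60]
    P=W[v,u].reshape(-1,3); ok=np.isfinite(P[:,0]); e=proj(n,P[ok])-np.stack([u,v],-1).reshape(-1,2)[ok]; print('reproj err',abs(e).max())
    hsv=cv2.cvtColor(im,cv2.COLOR_RGB2HSV); H,S,V=[hsv[...,i].astype(int) for i in range(3)]
    X,Y,Z=W[...,0],W[...,1],W[...,2]
    for nm,m in dict(purple=(H>130)&(H<160)&(S>100)&(Z<.03),yellow=(H>22)&(H<34)&(S>160)&(Z<.03)&(X>.5)&(X<.68)&(Y<-.45),red=((H<8)|(H>172))&(S>130)&(V>60)&(X>.38)&(X<.5)&(abs(Y)<.1), redobj=((H<8)|(H>172))&(S>130)&(V>60)&(X>.6)&(X<.8)&(abs(Y)<.15)&(Z<.03)).items():
        m=m&np.isfinite(X)
        k,lab,st,ce=cv2.connectedComponentsWithStats(m.astype(np.uint8))
        if k<2: continue
        i=1+st[1:,4].argmax(); P=W[lab==i]; print(n,nm,st[i],'mean',P.mean(0),'mid',(P.min(0)+P.max(0))/2)
        c=cv2.minAreaRect((P[:,:2]*1000).astype(np.float32)); print('   rect',np.round(c[0],1),np.round(c[1],1),round(c[2],1))
E
```

```text
top [0.0203 0.     0.     0.     0.    ] 56.951983220674514 257.3749429656587 194.24547842344603
reproj err 7.456208095391048e-08
top purple [324 137  25  26 444] mean [ 0.7533 -0.4048  0.0066] mid [ 0.7521 -0.4043  0.0071]
   rect [ 753.3 -405.2] [94.5 86.6] 14.8
top yellow [364 176  28  26 444] mean [ 0.5904 -0.578   0.0059] mid [ 0.5895 -0.578   0.0069]
   rect [ 590.3 -577.7] [98.  84.1] 68.9
top red [234 221   9   7  56] mean [ 0.4339 -0.0003  0.1087] mid [ 0.4329 -0.0009  0.1082]
   rect [432.9  -0.9] [23.  30.9] 0.9
top redobj [242 140  19  13 146] mean [ 0.7595 -0.0471  0.0048] mid [ 0.7602 -0.046   0.007 ]
   rect [758.9 -47.1] [37.1 81.2] 24.7
side [-0.0597  0.      0.      0.      0.    ] 55.55305450799976 256.43260184644424 196.45847414675038
reproj err 8.112024488582392e-05
side purple [303 261  32  22 435] mean [ 0.7527 -0.4133  0.0055] mid [ 0.7517 -0.4116  0.0051]
   rect [ 753.5 -411.2] [96.9 91.3] 15.4
side yellow [265 296  31  30 459] mean [ 0.5881 -0.5879  0.0074] mid [ 0.5899 -0.5864  0.0065]
   rect [ 589.8 -587.8] [97.2 85.3] 69.6
side red [233 186   7   5  29] mean [ 0.4328 -0.0106  0.108 ] mid [ 0.4318 -0.0114  0.1076]
   rect [434.1 -11.8] [25.  37.2] 11.4
side redobj [301 207  14  11  85] mean [ 0.759  -0.056   0.0045] mid [ 0.7595 -0.0528  0.0039]
   rect [756.3 -54. ] [36.8 84.5] 39.2
```

```bash
cat >> h.py <<'E'
def go(p,ang,s=None):
    """travel (cm) and roll (deg) from current pose to TCP p with jaw axis at world angle ang (mod 180)"""
    s=s or sense(); R=np.array(s['ee_rot']); a=np.degrees(np.arctan2(R[1,1],R[0,1]))
    r=(a-ang+90)%180-90
    print('travel',np.round((np.array(p)-s['tcp_pos'])@R*100,2),'roll',round(r,1),'| t',s['time_s'],'tcp',np.round(s['tcp_pos'],4),'ang',round(a,1),'F',np.round(s['wrist_force'],1),'w',round(s['gripper_width'],3),'j6',round(s['joints'][5],1))
E
python3 -c "
from h import *
go([.434,-.005,.2],98.3)"
```

```text
travel [-38.86  43.18   3.36] roll 17.5 | t 1.5 tcp [ 0.2718 -0.5628  0.2336] ang 115.8 F [0.  0.2 1.2] w 0.999 j6 -14.8
```

Emit:
{"fn": "arm_command", "kwargs": {
  "rows": [
    {"fingers":0,"travel":[-38.85,43.2,3.4],"roll":17.5},
    {"fingers":0,"travel":[-38.85,43.2,3.4],"roll":17.5},
    {"fingers":0,"travel":[-38.85,43.2,3.4],"roll":17.5},
    {"fingers":0,"travel":[-38.85,43.2,3.4],"roll":17.5},
    {"fingers":0,"travel":[-38.85,43.2,3.4],"roll":17.5},
    {"fingers":0,"travel":[-38.85,43.2,3.4],"roll":17.5},
    {"fingers":0,"travel":[-38.85,43.2,3.4],"roll":17.5},
    {"fingers":0,"travel":[-38.85,43.2,3.4],"roll":17.5},
    {"fingers":0,"travel":[-38.85,43.2,3.4],"roll":17.5},
    {"fingers":0,"travel":[-38.85,43.2,3.4],"roll":17.5}
  ]
}}

```text
time_s: 2.5
tcp_pos: [0.4104, -0.0844, 0.205]
ee_rot: [[-0.99, -0.144, 0.002], [-0.144, 0.99, 0.0], [-0.002, -0.0, -1.0]]
wrist_force: [0.8, -0.6, 0.7]
gripper_width: 0.173
```

Emit:
{"fn": "arm_command", "kwargs": {
  "rows": [
    {"fingers":0,"travel":[0,0,0],"roll":0},
    {"fingers":0,"travel":[0,0,0],"roll":0}
  ]
}}

```text
time_s: 2.7
tcp_pos: [0.4104, -0.0853, 0.2046]
ee_rot: [[-0.989, -0.147, 0.0], [-0.147, 0.989, -0.0], [-0.0, -0.0, -1.0]]
wrist_force: [-0.2, -0.4, 1.1]
gripper_width: 0.032
```

```bash
python3 - <<'E'
from h import *
np.set_printoptions(precision=4,suppress=True)
s=sense();t=np.array(s['tcp_pos']);R=np.array(s['ee_rot'])
im,d=capture('side');W=cloud('side',d)
L=(W-t)@R
m=(abs(L[...,0])<.06)&(abs(L[...,1])<.08)&(L[...,2]>-.12)&(L[...,2]<.03)
P=L[m]*1000
print('tool z max',np.percentile(P[:,2],[50,95,99]))
for a,b in((-15,12),(-30,-15),(-50,-30),(-90,-60),(-120,-90)):
    Q=P[(P[:,2]>a)&(P[:,2]<b)]
    if len(Q): print(a,b,len(Q),'x',np.percentile(Q[:,0],[2,50,98]),'y',np.percentile(Q[:,1],[2,20,50,98]))
v,u=np.nonzero(m); u0,v0=int(proj('side',t)[0][0]),int(proj('side',t)[0][1])
c=im[max(v0-40,0):v0+40,u0-50:u0+50].copy()
c=cv2.resize(c,None,fx=6,fy=6,interpolation=cv2.INTER_CUBIC)
for p in ([0,0,.011],[-.0095,-.015,.011],[.0095,-.015,.011],[.0375,-.095,-.059],[-.0375,-.095,-.059]):
    q=(proj('side',t+R@np.array(p))[0]-[u0-50,max(v0-40,0)]+.5)*6
    cv2.circle(c,tuple(int(x) for x in q),4,(0,255,0),1)
save('grip',c)
go([.434,-.005,.150],98.3)
E
```

```text
tool z max [-99.3196   1.4744  10.0061]
-15 12 18 x [-9.7635  0.6493 11.2929] y [-14.7022 -13.0864 -11.3964  -8.4667]
-90 -60 74 x [-36.0503  31.3056  38.8639] y [-38.8259 -22.584    8.4024  78.7646]
-120 -90 137 x [-30.3817   5.531   36.2545] y [-79.1124 -68.1281 -53.5531  67.5667]
travel [-3.55  7.7   5.46] roll 0.0 | t 2.75 tcp [ 0.4101 -0.0863  0.2046] ang 98.3 F [-0.2 -0.  -0.6] w 0.019 j6 -92.2
```

View pics/grip.png

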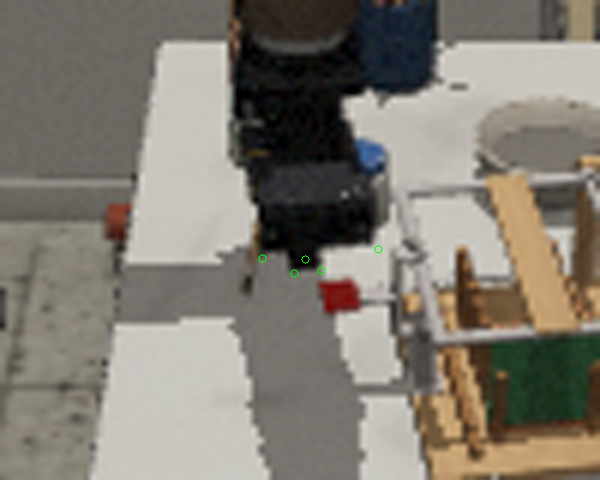

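```bash
python3 - <<'E'
from h import *
np.set_printoptions(precision=1,suppress=True)
s=sense();t=np.array(s['tcp_pos']);R=np.array(s['ee_rot'])
for n in('top','side'):
    im,d=capture(n);W=cloud(n,d)
    L=(W-t)@R*1000
    for a,b in((-75,-55),(-100,-75),(-140,-100),(-180,-140),(-220,-180),(-260,-220),(-300,-260),(-350,-300)):
        Q=L[(abs(L[...,0])<120)&(abs(L[...,1])<150)&(L[...,2]>a)&(L[...,2]<b)]
        if len(Q)>5: print(n,a,b,len(Q),'x',np.percentile(Q[:,0],[1,50,99]),'y',np.percentile(Q[:,1],[1,50,99]))
go([.434,-.005,.150],98.3)
E
```

```text
top -75 -55 9 x [-31.1 -27.4  33.9] y [-63.7 -59.8 -56. ]
top -100 -75 93 x [-33.3   2.8  36.3] y [-92.6 -76.3 -55.4]
top -140 -100 138 x [-35.   -3.5  37.4] y [-91.9 -75.4 -55.9]
top -180 -140 14 x [-35.7 -30.9 -23. ] y [-47.2 -43.5 -35. ]
top -260 -220 11 x [-43.4 -41.5 -39.3] y [-15.3   1.6  19.1]
top -300 -260 11 x [-42.1 -35.8  45.6] y [ -0.9  58.2 136.1]
top -350 -300 1634 x [-37.3   3.5  57.6] y [-35.5  81.4 148.3]
side -75 -55 82 x [-32.7  10.5  39. ] y [-93.6 -88.   78.6]
side -100 -75 194 x [-35.5   8.   39. ] y [-100.2  -82.3   72.4]
side -140 -100 186 x [-30.3   4.8  36.4] y [-98.2 -53.7  69.3]
side -180 -140 230 x [-34.9   4.2  38.3] y [-56.7 -38.8  -2. ]
side -220 -180 176 x [-35.6   5.4  40.4] y [-46.2 -36.4 -10.1]
side -260 -220 208 x [-39.5   5.2  45. ] y [-49.1 -37.9  -2.1]
side -300 -260 258 x [-35.6  11.   64.1] y [-47.8 -36.8 136.4]
side -350 -300 708 x [-36.1  26.3 115.2] y [-46.1  79.1 143.5]
travel [-3.6  7.8  5.5] roll -0.1 | t 2.85 tcp [ 0.4 -0.1  0.2] ang 98.2 F [ 0.7 -1.   0. ] w 0.008 j6 -92.2
```

Emit:
{"fn": "arm_command", "kwargs": {
  "rows": [
    {"fingers":0,"travel":[-3.55,7.7,3],"roll":0},
    {"fingers":0,"travel":[-3.55,7.7,5.4],"roll":0},
    {"fingers":0,"travel":[-3.55,7.7,5.4],"roll":0},
    {"fingers":0,"travel":[-3.55,7.7,5.4],"roll":0},
    {"fingers":0,"travel":[-3.55,7.7,7],"roll":0},
    {"fingers":0,"travel":[-3.55,7.7,8.5],"roll":0},
    {"fingers":0,"travel":[-3.55,7.7,9.3],"roll":0},
    {"fingers":0,"travel":[-3.55,7.7,9.9],"roll":0},
    {"fingers":0,"travel":[-3.55,7.7,9.9],"roll":0},
    {"fingers":0,"travel":[-3.55,7.7,9.9],"roll":0}
  ]
}}

```text
time_s: 3.85
tcp_pos: [0.4346, -0.0058, 0.1063]
ee_rot: [[-0.99, -0.143, 0.001], [-0.143, 0.99, -0.0], [-0.001, -0.0, -1.0]]
wrist_force: [-2.1, -2.2, 4.5]
gripper_width: 0.003
```

```bash
python3 - <<'E'
from h import *
print([(r['p'],r['position']) for r in (capture('side') and search_frame('side','keeper_rod'))])
go([.434,-.006,.105],98.3)
E
```

```text
[(0.91, [0.5798, -0.0037, 0.1726]), (0.5, [0.4873, -0.4111, 0.1142])]
travel [ 0.1  -0.05  0.14] roll -0.0 | t 3.95 tcp [ 0.4349 -0.0053  0.1064] ang 98.3 F [-1.5 -2.3  4.1] w 0.007 j6 -102.6
```

Keeper rising; hold 1 s, then lift and look.

Emit:
{"fn": "arm_command", "kwargs": {
  "rows": [
    {"fingers":0,"travel":[0,0,0.1],"roll":0},
    {"fingers":0,"travel":[0,0,0.1],"roll":0},
    {"fingers":0,"travel":[0,0,0.1],"roll":0},
    {"fingers":0,"travel":[0,0,0.1],"roll":0},
    {"fingers":0,"travel":[0,0,0.1],"roll":0},
    {"fingers":0,"travel":[0,0,0.1],"roll":0},
    {"fingers":0,"travel":[0,0,0.1],"roll":0},
    {"fingers":0,"travel":[0,0,0.1],"roll":0},
    {"fingers":100,"travel":[0,0,-3],"roll":0},
    {"fingers":100,"travel":[0,0,-8],"roll":0}
  ]
}}

```text
time_s: 4.95
tcp_pos: [0.4325, -0.005, 0.1836]
ee_rot: [[-0.99, -0.143, -0.007], [-0.143, 0.99, -0.001], [0.007, 0.0, -1.0]]
wrist_force: [1.9, 0.1, 0.1]
gripper_width: 0.113
```

```bash
python3 - <<'E'
from h import *
ims=[]
for n in('top','side'):
    im,d=capture(n); np.savez(n+'1.npz',im=im,d=d)
    r=search_frame(n,'keeper_rod'); print([(x['p'],np.round(x['position'],3)) for x in r[:2]])
    ims.append(cv2.resize(im[130:240,190:330] if n=='top' else im[120:230,190:330],None,fx=5,fy=5,interpolation=cv2.INTER_CUBIC)[:,:])
save('open',np.hstack([cv2.resize(i,(400,314)) for i in ims]))
go([.434,-.006,.2],133)
E
```

```text
[(0.96, array([0.657, 0.028, 0.205])), (0.17, array([ 0.518, -0.316,  0.036]))]
[(0.73, array([0.653, 0.012, 0.21 ]))]
travel [ 0.12 -0.16 -1.37] roll -34.7 | t 5.15 tcp [ 0.435  -0.0042  0.1863] ang 98.3 F [-0.5 -0.6 -0.2] w 0.279 j6 -102.7
```

View pics/open.png

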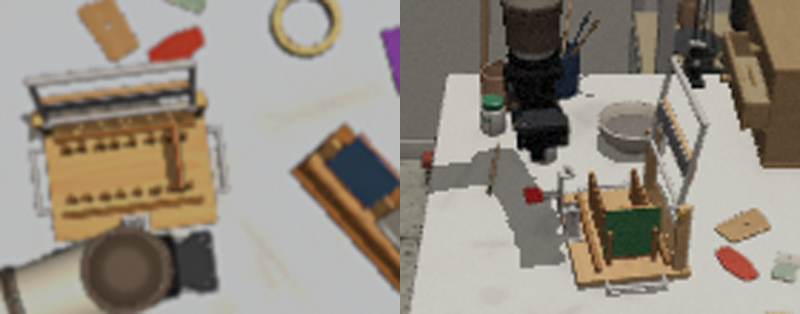

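```bash
python3 - <<'E'
from h import *
from scipy.optimize import least_squares
def box(P,lo,hi):
    c=(np.array(lo)+hi)/2; h=(np.array(hi)-lo)/2; q=abs(P-c)-h
    return np.linalg.norm(np.maximum(q,0),axis=1)+np.minimum(q.max(1),0)
def cap(P,a,b,r):
    a=np.array(a,float);b=np.array(b,float);t=np.clip((P-a)@(b-a)/((b-a)@(b-a)),0,1); return np.linalg.norm(P-a-t[:,None]*(b-a),axis=1)-r
def sdf(P,shut):
    L=[P[:,2],box(P,[-91,-118,0],[91,118,20]),box(P,[-45,-76,20],[45,-68,120])]
    for y,w in((-72,11),(-24,17),(24,11),(72,11)):
        for x in(-36,36):
            for sg in(-1,1): yy=y+sg*(w/2+5); L.append(cap(P,[x,yy,20],[x,yy,80],5))
    if shut: L+=[cap(P,[-85,-98,130],[-85,98,130],6),box(P,[-158,-18,106],[-130,18,110])]
    return np.min(L,axis=0)
for n in('top','side'):
  D=[]
  for k in(0,1):
    W=cloud(n,np.load(n+f'{k}.npz')['d']).reshape(-1,3)*1000+[0,0,1.2]
    W=W[np.isfinite(W[:,0])]
    lo=420 if k==0 else 480
    W=W[(W[:,0]>lo)&(W[:,0]<720)&(W[:,1]>-140)&(W[:,1]<175)&(W[:,2]<(138 if k==0 else 125))]
    D.append(W)
  def f(p):
    c,s=np.cos(p[2]),np.sin(p[2]); R=np.array([[c,-s,0],[s,c,0],[0,0,1]])
    r=[]
    for k in(0,1):
        P=(D[k]-[p[0],p[1],0])@R
        r.append(np.clip(sdf(P,k==0),-15,15))
    return np.concatenate(r)
  for y0 in(5,20):
   for x0 in (568,580):
    s=least_squares(f,[x0,y0,np.radians(8)],loss='cauchy',f_scale=2.5,diff_step=1e-4,x_scale=[1,1,.01]); print(n,np.round(s.x[:2],1),np.degrees(s.x[2]).round(2),s.cost)
go([.575,-.323,.19],132.5)
E
```

```text
top [575.4  17.6] 7.93 28751.471812680957
top [575.4  17.6] 7.93 28751.471816363424
top [575.4  17.6] 7.93 28751.471584552597
top [575.4  17.6] 7.93 28751.47176268835
side [576.3  12.8] 8.25 17943.305426339164
side [576.3  12.8] 8.25 17943.30540337469
side [576.3  12.8] 8.25 17943.30542228378
side [576.3  12.8] 8.25 17943.305402446713
travel [ -9.28 -33.56  -0.4 ] roll -34.2 | t 5.15 tcp [ 0.435  -0.0042  0.1863] ang 98.3 F [-0.5 -0.6 -0.2] w 0.279 j6 -102.7
```

Emit:
{"fn": "arm_command", "kwargs": {
  "rows": [
    {"fingers":57,"travel":[0,0,-1.5],"roll":-8},
    {"fingers":57,"travel":[-9.3,-33.5,-1.5],"roll":-34},
    {"fingers":57,"travel":[-9.3,-33.5,-1.5],"roll":-34},
    {"fingers":57,"travel":[-9.3,-33.5,-1.5],"roll":-34},
    {"fingers":57,"travel":[-9.3,-33.5,-1.5],"roll":-34},
    {"fingers":57,"travel":[-9.3,-33.5,-1.5],"roll":-34},
    {"fingers":57,"travel":[-9.3,-33.5,-1.5],"roll":-34},
    {"fingers":57,"travel":[-9.3,-33.5,-1.5],"roll":-34},
    {"fingers":57,"travel":[-9.3,-33.5,-1.5],"roll":-34},
    {"fingers":57,"travel":[-9.3,-33.5,-1.5],"roll":-34}
  ]
}}

```text
time_s: 6.15
tcp_pos: [0.5745, -0.3256, 0.1965]
ee_rot: [[-0.743, -0.67, -0.004], [-0.67, 0.743, 0.002], [0.002, 0.004, -1.0]]
wrist_force: [-1.3, 0.6, 0.4]
gripper_width: 0.571
```

```bash
python3 - <<'E'
from h import *
capture('side')
go([.575,-.323,.15],132.5)
E
```

```text
travel [-0.15 -0.03  4.7 ] roll -0.4 | t 6.2 tcp [ 0.5739 -0.3239  0.197 ] ang 132.1 F [-0.   0.9  0. ] w 0.568 j6 -32.4
```

Emit:
{"fn": "arm_command", "kwargs": {
  "rows": [
    {"fingers":57,"travel":[-0.1,-0.4,2],"roll":-0.4},
    {"fingers":57,"travel":[-0.1,-0.4,5],"roll":-0.4},
    {"fingers":57,"travel":[-0.1,-0.4,7.5],"roll":-0.4},
    {"fingers":57,"travel":[-0.1,-0.4,9.5],"roll":-0.4},
    {"fingers":57,"travel":[-0.1,-0.4,10.2],"roll":-0.4},
    {"fingers":57,"travel":[-0.1,-0.4,10.2],"roll":-0.4}
  ]
}}

```text
time_s: 6.8
tcp_pos: [0.577, -0.3241, 0.0971]
ee_rot: [[-0.735, -0.679, -0.003], [-0.679, 0.735, 0.001], [0.001, 0.003, -1.0]]
wrist_force: [0.8, 0.8, -0.3]
gripper_width: 0.57
```

```bash
python3 - <<'E'
from h import *
im,d=capture('side')
save('g1',cv2.resize(im[200:300,200:320],None,fx=5,fy=5,interpolation=cv2.INTER_CUBIC))
u=np.array([.676,-.737,0])
go(np.array([.5547,-.3010,.095])-.002*u,132.5)
E
```

```text
travel [0.09 3.52 0.36] roll 0.2 | t 6.85 tcp [ 0.5779 -0.3248  0.0986] ang 132.7 F [ 0.2 -0.3  0.7] w 0.57 j6 -31.9
```

View pics/g1.png

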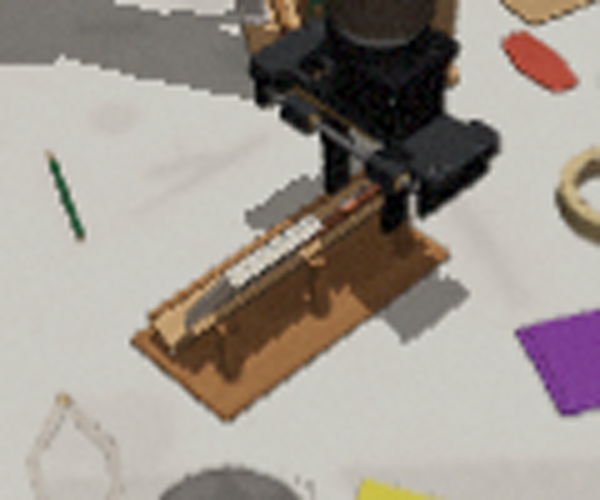

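Emit:
{"fn": "arm_command", "kwargs": {
  "rows": [
    {"fingers":57,"travel":[0.1,1.0,0.2],"roll":0},
    {"fingers":57,"travel":[0.1,2.0,0.2],"roll":0},
    {"fingers":55,"travel":[0.1,2.8,0.2],"roll":0},
    {"fingers":40,"travel":[0.1,3.5,0.2],"roll":0},
    {"fingers":25,"travel":[0.1,3.5,0.2],"roll":0},
    {"fingers":10,"travel":[0.1,3.5,0.2],"roll":0},
    {"fingers":0,"travel":[0.1,3.5,0.2],"roll":0},
    {"fingers":0,"travel":[0.1,3.5,0.2],"roll":0},
    {"fingers":0,"travel":[0.1,3.5,0.2],"roll":0}
  ]
}}

```text
time_s: 7.75
tcp_pos: [0.5526, -0.3001, 0.0961]
ee_rot: [[-0.736, -0.677, -0.002], [-0.677, 0.736, 0.001], [0.001, 0.003, -1.0]]
wrist_force: [-5.6, 12.5, 9.4]
gripper_width: 0.094
```

```bash
python3 - <<'E'
from h import *
im,d=capture('side')
save('g2',cv2.resize(im[200:300,200:320],None,fx=5,fy=5,interpolation=cv2.INTER_CUBIC))
go([.55,-.3,.2],132.5)
E
```

```text
travel [  0.19   0.13 -10.41] roll 0.1 | t 7.8 tcp [ 0.5518 -0.2994  0.0959] ang 132.6 F [-2.5  3.5  2.1] w 0.092 j6 -33.5
```

View pics/g2.png

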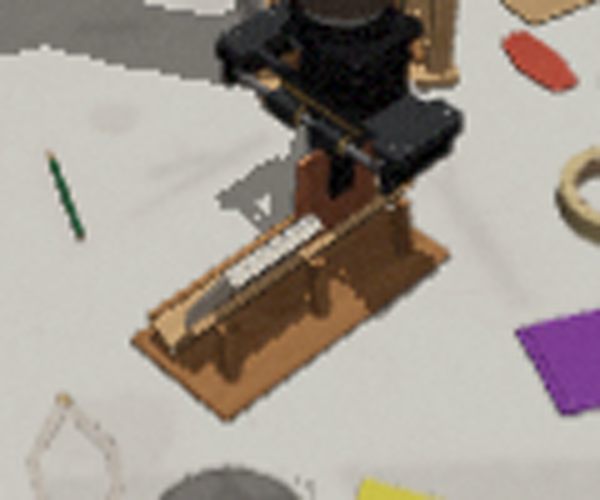

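Emit:
{"fn": "arm_command", "kwargs": {
  "rows": [
    {"fingers":0,"travel":[0,0,-3],"roll":0},
    {"fingers":0,"travel":[0,0,-7],"roll":0},
    {"fingers":0,"travel":[0,0,-12],"roll":0},
    {"fingers":0,"travel":[0,0,-12],"roll":0}
  ]
}}

```text
time_s: 8.2
tcp_pos: [0.5572, -0.3025, 0.2249]
ee_rot: [[-0.734, -0.679, 0.014], [-0.679, 0.734, -0.007], [-0.006, -0.015, -1.0]]
wrist_force: [1.1, -0.4, 0.2]
gripper_width: 0.091
```

```bash
cat >> h.py <<'E'
def held(n='side',save_as=None,lo=-.0,hi=.09):
    s=sense();t=np.array(s['tcp_pos']);R=np.array(s['ee_rot'])
    im,d=capture(n);L=(cloud(n,d)-t)@R*1000
    Q=L[(abs(L[...,0])<65)&(abs(L[...,1])<22)&(L[...,2]>16)&(L[...,2]<85)]
    print('held',len(Q),'x',np.percentile(Q[:,0],[1,3,50,97,99]).round(1),'y',np.percentile(Q[:,1],[3,50,97]).round(1),'z',np.percentile(Q[:,2],[1,97,99]).round(1))
    return Q
E
python3 - <<'E'
from h import *
Q=held()
c=Q.mean(0); print('normal',np.linalg.svd(Q-c)[2][2].round(3))
go([.567,.086,.21],98.1)
E
```

```text
held 160 x [-49.5 -47.8   1.1  40.8  41.5] y [-7.7 -4.7 -1.2] z [18.2 61.6 63.4]
normal [-0.007  1.     0.   ]
travel [-27.1   27.69   0.98] roll 34.6 | t 8.25 tcp [ 0.5554 -0.3013  0.2208] ang 132.7 F [-0.2  0.8 -1.3] w 0.094 j6 -33.5
```

Emit:
{"fn": "arm_command", "kwargs": {
  "rows": [
    {"fingers":0,"travel":[-27.1,27.7,0.5],"roll":34.6},
    {"fingers":0,"travel":[-27.1,27.7,0.5],"roll":34.6},
    {"fingers":0,"travel":[-27.1,27.7,0.5],"roll":34.6},
    {"fingers":0,"travel":[-27.1,27.7,0.5],"roll":34.6},
    {"fingers":0,"travel":[-27.1,27.7,0.5],"roll":34.6},
    {"fingers":0,"travel":[-27.1,27.7,0.5],"roll":34.6},
    {"fingers":0,"travel":[-27.1,27.7,0.5],"roll":34.6},
    {"fingers":0,"travel":[-27.1,27.7,0.5],"roll":34.6},
    {"fingers":0,"travel":[-27.1,27.7,0.5],"roll":34.6},
    {"fingers":0,"travel":[-27.1,27.7,0.5],"roll":34.6}
  ]
}}

```text
time_s: 9.25
tcp_pos: [0.564, 0.0881, 0.2099]
ee_rot: [[-0.99, -0.143, -0.003], [-0.143, 0.99, -0.001], [0.003, -0.0, -1.0]]
wrist_force: [0.2, -0.4, -1.1]
gripper_width: 0.087
```

Emit:
{"fn": "arm_command", "kwargs": {
  "rows": [
    {"fingers":0,"travel":[0,0,0],"roll":0},
    {"fingers":0,"travel":[0,0,0],"roll":0}
  ]
}}

```text
time_s: 9.45
tcp_pos: [0.5646, 0.0855, 0.211]
ee_rot: [[-0.99, -0.138, -0.001], [-0.138, 0.99, -0.0], [0.001, -0.0, -1.0]]
wrist_force: [-0.2, 0.1, -0.4]
gripper_width: 0.091
```

```bash
python3 - <<'E'
from h import *
go([.567,.086,.19],98.1)
E
```

```text
travel [-0.24  0.01  2.1 ] roll -0.1 | t 9.45 tcp [0.5646 0.0855 0.211 ] ang 98.0 F [-0.2  0.1 -0.4] w 0.091 j6 -106.9
```

Emit:
{"fn": "arm_command", "kwargs": {
  "rows": [
    {"fingers":0,"travel":[-0.25,0,2],"roll":0},
    {"fingers":0,"travel":[-0.25,0,4],"roll":0},
    {"fingers":0,"travel":[-0.25,0,5],"roll":0},
    {"fingers":0,"travel":[-0.25,0,5],"roll":0}
  ]
}}

```text
time_s: 9.85
tcp_pos: [0.5665, 0.0859, 0.16]
ee_rot: [[-0.99, -0.139, -0.003], [-0.139, 0.99, -0.001], [0.004, -0.001, -1.0]]
wrist_force: [-0.0, 0.2, -1.3]
gripper_width: 0.089
```

```bash
python3 - <<'E'
from h import *
Q=held()
s=sense();t=np.array(s['tcp_pos']);R=np.array(s['ee_rot'])
im,d=capture('side')
c=im[120:220,230:330]
c=cv2.resize(c,None,fx=6,fy=6,interpolation=cv2.INTER_CUBIC)
a=np.radians(8.1);C=np.array([.577,.015,0]);Rc=np.array([[np.cos(a),-np.sin(a),0],[np.sin(a),np.cos(a),0],[0,0,1]])
def dot(p,col):
    q=(proj('side',p)[0]-[230,120]+.5)*6; cv2.circle(c,tuple(int(x) for x in q),3,col,-1)
for y,w in((-72,11),(-24,17),(24,11),(72,11)):
    for x in(-.036,.036):
        for sg in(-1,1): dot(C+Rc@np.array([x,(y+sg*(w/2+5))/1000,.085]),(0,255,0))
for x in(-.045,.045):
    for sg in(-1,1):
      for zz in(-.034,.066): dot(t+R@np.array([x,sg*.004,zz]),(255,0,255))
for x in(-.091,.091):
    for y in(-.118,.118): dot(C+Rc@np.array([x,y,.02]),(0,255,255))
save('b1',c)
go([.567,.086,.19],98.1)
E
```

```text
held 184 x [-63.6 -60.9  -8.7  39.1  39.4] y [-13.7  -4.8  13.4] z [16.5 82.5 84.1]
travel [ 0.1  -0.06 -2.79] roll -0.1 | t 9.95 tcp [0.5679 0.0867 0.1621] ang 98.0 F [-0.4  0.  -1. ] w 0.091 j6 -106.8
```

View pics/b1.png

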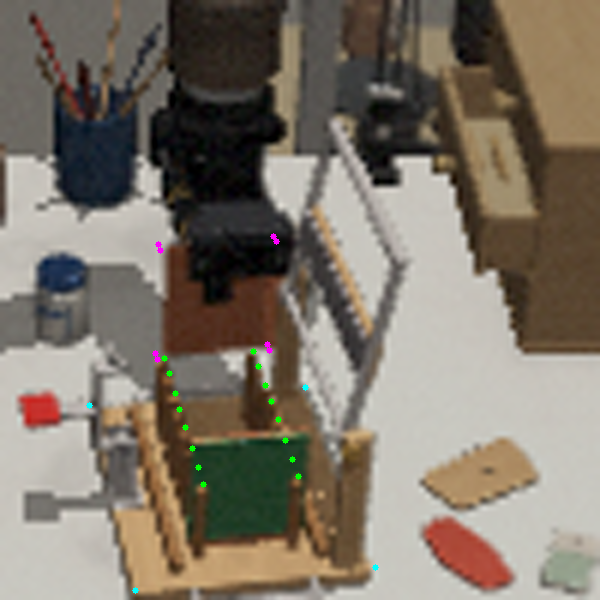

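Emit:
{"fn": "arm_command", "kwargs": {
  "rows": [
    {"fingers":0,"travel":[0.35,0,0],"roll":0},
    {"fingers":0,"travel":[0.35,0,0],"roll":0},
    {"fingers":0,"travel":[0.35,0,0.6],"roll":0},
    {"fingers":0,"travel":[0.35,0,1.1],"roll":0},
    {"fingers":0,"travel":[0.35,0,1.6],"roll":0},
    {"fingers":0,"travel":[0.35,0,2.1],"roll":0},
    {"fingers":0,"travel":[0.35,0,2.1],"roll":0}
  ]
}}

```text
time_s: 10.65
tcp_pos: [0.5633, 0.0866, 0.1394]
ee_rot: [[-0.99, -0.14, -0.002], [-0.14, 0.99, -0.001], [0.002, -0.0, -1.0]]
wrist_force: [0.1, 0.8, -1.5]
gripper_width: 0.093
```

```bash
python3 - <<'E'
from h import *
s=sense();print(np.round(s['moment'],2))
Q=held()
go([.564,.086,.09],98.1)
E
```

```text
[0.01 0.03 0.01]
held 172 x [-47.3 -46.7  -3.   39.4  40.3] y [-16.5  -5.6   2.7] z [18.3 76.3 81.8]
travel [-0.03 -0.07  4.99] roll -0.0 | t 10.7 tcp [0.5637 0.0866 0.1399] ang 98.1 F [-0.4  0.9 -0.8] w 0.092 j6 -106.9
```

Emit:
{"fn": "arm_command", "kwargs": {
  "rows": [
    {"fingers":0,"travel":[0,0,0.8],"roll":0},
    {"fingers":0,"travel":[0,0,1.6],"roll":0},
    {"fingers":0,"travel":[0,0,2.4],"roll":0},
    {"fingers":0,"travel":[0,0,3.2],"roll":0},
    {"fingers":0,"travel":[0,0,4.0],"roll":0},
    {"fingers":0,"travel":[0,0,4.5],"roll":0},
    {"fingers":0,"travel":[0,0,4.9],"roll":0},
    {"fingers":0,"travel":[0,0,4.9],"roll":0}
  ]
}}

```text
time_s: 11.5
tcp_pos: [0.5636, 0.0866, 0.0909]
ee_rot: [[-0.99, -0.14, -0.001], [-0.14, 0.99, -0.0], [0.001, -0.0, -1.0]]
wrist_force: [-0.3, -0.8, -0.8]
gripper_width: 0.086
```

Emit:
{"fn": "arm_command", "kwargs": {
  "rows": [
    {"fingers":0,"travel":[0,0,0.2],"roll":0},
    {"fingers":0,"travel":[0,0,0.3],"roll":0},
    {"fingers":0,"travel":[0,0,0.4],"roll":0}
  ]
}}

```text
time_s: 11.8
tcp_pos: [0.5641, 0.0868, 0.0877]
ee_rot: [[-0.99, -0.14, 0.001], [-0.14, 0.99, 0.0], [-0.001, 0.0, -1.0]]
wrist_force: [-0.1, -0.6, -0.7]
gripper_width: 0.09
```

Emit:
{"fn": "arm_command", "kwargs": {
  "rows": [
    {"fingers":0,"travel":[0,0,0.1],"roll":0},
    {"fingers":0,"travel":[0,0,0.2],"roll":0},
    {"fingers":0,"travel":[0,0,0.2],"roll":0}
  ]
}}

```text
time_s: 12.1
tcp_pos: [0.5638, 0.0867, 0.0854]
ee_rot: [[-0.99, -0.14, -0.0], [-0.14, 0.99, -0.0], [0.0, -0.0, -1.0]]
wrist_force: [0.6, 0.5, -1.2]
gripper_width: 0.092
```

Emit:
{"fn": "arm_command", "kwargs": {
  "rows": [
    {"fingers":0,"travel":[0,0,0.1],"roll":0},
    {"fingers":0,"travel":[0,0,0.2],"roll":0},
    {"fingers":0,"travel":[0,0,0.2],"roll":0}
  ]
}}

```text
time_s: 12.4
tcp_pos: [0.5638, 0.0867, 0.0833]
ee_rot: [[-0.99, -0.14, -0.0], [-0.14, 0.99, -0.0], [0.0, -0.0, -1.0]]
wrist_force: [0.3, 0.0, -1.2]
gripper_width: 0.087
```

Emit:
{"fn": "arm_command", "kwargs": {
  "rows": [
    {"fingers":0,"travel":[0,0,0.1],"roll":0},
    {"fingers":0,"travel":[0,0,0.2],"roll":0},
    {"fingers":0,"travel":[0,0,0.2],"roll":0}
  ]
}}

```text
time_s: 12.7
tcp_pos: [0.5641, 0.0868, 0.0826]
ee_rot: [[-0.99, -0.141, 0.001], [-0.141, 0.99, -0.0], [-0.0, -0.0, -1.0]]
wrist_force: [-2.1, 1.4, 4.6]
gripper_width: 0.09
```

```bash
python3 - <<'E'
from h import *
s=sense();t=np.array(s['tcp_pos']);R=np.array(s['ee_rot'])
im,d=capture('side')
L=(cloud('side',d)-t)@R*1000
hsv=cv2.cvtColor(im,cv2.COLOR_RGB2HSV)
# brown tile top edge beside the finger
Q=L[(abs(L[...,0])<44)&(abs(L[...,0])>16)&(abs(L[...,1])<12)&(L[...,2]>-50)&(L[...,2]<0)]
print(len(Q),np.percentile(Q[:,2],[0,2,10,50,90]).round(1), 'top z',(t[2]*1000-np.percentile(Q[:,2],[0,2,10])).round(1))
c=cv2.resize(im[140:220,240:310],None,fx=7,fy=7,interpolation=cv2.INTER_CUBIC); save('b2',c)
go([.564,.086,.09],98.1)
E
```

```text
25 [-36.  -35.4 -33.1 -15.6  -4.7] top z [118.6 118.  115.8]
travel [ 0.02 -0.08 -0.74] roll -0.0 | t 12.75 tcp [0.5641 0.0868 0.0826] ang 98.1 F [-2.1  0.4  5.5] w 0.087 j6 -106.9
```

View pics/b2.png

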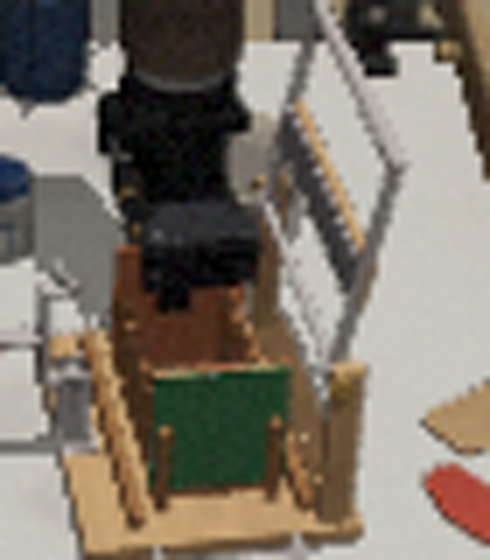

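Emit:
{"fn": "arm_command", "kwargs": {
  "rows": [
    {"fingers":10,"travel":[0,0,-0.05],"roll":0},
    {"fingers":25,"travel":[0,0,-0.05],"roll":0},
    {"fingers":30,"travel":[0,0,-0.05],"roll":0},
    {"fingers":30,"travel":[0,0,-0.05],"roll":0},
    {"fingers":30,"travel":[0,0,-1],"roll":0},
    {"fingers":30,"travel":[0,0,-3],"roll":0},
    {"fingers":30,"travel":[0,0,-6],"roll":0},
    {"fingers":62,"travel":[0,0,-10],"roll":0},
    {"fingers":62,"travel":[0,0,-12],"roll":0}
  ]
}}

```text
time_s: 13.65
tcp_pos: [0.5654, 0.087, 0.206]
ee_rot: [[-0.99, -0.141, 0.006], [-0.141, 0.99, 0.001], [-0.006, 0.001, -1.0]]
wrist_force: [0.5, 0.4, 0.4]
gripper_width: 0.404
```

```bash
python3 - <<'E'
from h import *
go([.4987,-.4005,.2],132.5)
im,d=capture('side');W=cloud('side',d)*1000
a=np.radians(8.1);Rc=np.array([[np.cos(a),-np.sin(a),0],[np.sin(a),np.cos(a),0],[0,0,1]])
P=(W-[577,15,0])@Rc
for nm,y in(('green',-72),('blue',72)):
    Q=P[(abs(P[...,0])<55)&(abs(P[...,1]-y+4)<9)&(P[...,2]>88)&(P[...,2]<150)]
    print(nm,len(Q),np.percentile(Q,[2,50,98],axis=0).round(1).tolist())
E
```

```text
travel [ 13.49 -47.33   0.49] roll -34.4 | t 13.65 tcp [0.5654 0.087  0.206 ] ang 98.1 F [0.5 0.4 0.4] w 0.404 j6 -106.9
green 126 [[-43.9, -81.5, 88.9], [-1.6, -76.7, 105.7], [42.7, -71.3, 121.6]]
blue 114 [[-43.2, 61.9, 88.1], [0.2, 66.9, 104.5], [43.5, 73.9, 120.7]]
```

Emit:
{"fn": "arm_command", "kwargs": {
  "rows": [
    {"fingers":62,"travel":[13.5,-47.3,0.5],"roll":-34.4},
    {"fingers":62,"travel":[13.5,-47.3,0.5],"roll":-34.4},
    {"fingers":62,"travel":[13.5,-47.3,0.5],"roll":-34.4},
    {"fingers":62,"travel":[13.5,-47.3,0.5],"roll":-34.4},
    {"fingers":62,"travel":[13.5,-47.3,0.5],"roll":-34.4},
    {"fingers":62,"travel":[13.5,-47.3,0.5],"roll":-34.4},
    {"fingers":62,"travel":[13.5,-47.3,0.5],"roll":-34.4},
    {"fingers":62,"travel":[13.5,-47.3,0.5],"roll":-34.4},
    {"fingers":62,"travel":[13.5,-47.3,0.5],"roll":-34.4},
    {"fingers":62,"travel":[13.5,-47.3,0.5],"roll":-34.4}
  ]
}}

```text
time_s: 14.7
tcp_pos: [0.4968, -0.3971, 0.1971]
ee_rot: [[-0.738, -0.675, 0.001], [-0.675, 0.738, -0.0], [-0.0, -0.001, -1.0]]
wrist_force: [1.8, 0.3, 0.4]
gripper_width: 0.621
```

Emit:
{"fn": "arm_command", "kwargs": {
  "rows": [
    {"fingers":62,"travel":[0,0,0],"roll":0},
    {"fingers":62,"travel":[0,0,0],"roll":0}
  ]
}}

```text
time_s: 14.9
tcp_pos: [0.4966, -0.3963, 0.1962]
ee_rot: [[-0.739, -0.673, -0.001], [-0.673, 0.739, 0.001], [0.0, 0.001, -1.0]]
wrist_force: [0.6, 0.9, -0.2]
gripper_width: 0.62
```

```bash
python3 - <<'E'
from h import *
go([.4987,-.4005,.096],132.5)
E
```

```text
travel [ 0.12 -0.46 10.02] roll -0.2 | t 14.9 tcp [ 0.4966 -0.3963  0.1962] ang 132.3 F [ 0.6  0.9 -0.2] w 0.62 j6 -23.7
```

Emit:
{"fn": "arm_command", "kwargs": {
  "rows": [
    {"fingers":62,"travel":[0.1,-0.45,0],"roll":0},
    {"fingers":62,"travel":[0.1,-0.45,3],"roll":0},
    {"fingers":62,"travel":[0.1,-0.45,6],"roll":0},
    {"fingers":62,"travel":[0.1,-0.45,8.5],"roll":0},
    {"fingers":62,"travel":[0.1,-0.45,10.0],"roll":0},
    {"fingers":62,"travel":[0.1,-0.45,10.0],"roll":0},
    {"fingers":62,"travel":[0.1,-0.45,10.0],"roll":0}
  ]
}}

```text
time_s: 15.6
tcp_pos: [0.5007, -0.3985, 0.0974]
ee_rot: [[-0.736, -0.677, 0.001], [-0.677, 0.736, -0.001], [0.0, -0.001, -1.0]]
wrist_force: [-0.2, -0.8, 1.2]
gripper_width: 0.619
```

```bash
python3 - <<'E'
from h import *
go([.4723,-.3718,.096],132.5)
E
```

```text
travel [0.29 3.89 0.14] roll 0.1 | t 15.6 tcp [ 0.5007 -0.3985  0.0974] ang 132.6 F [-0.2 -0.8  1.2] w 0.619 j6 -23.4
```

Emit:
{"fn": "arm_command", "kwargs": {
  "rows": [
    {"fingers":62,"travel":[0.2,1.0,0.1],"roll":0},
    {"fingers":62,"travel":[0.2,2.0,0.1],"roll":0},
    {"fingers":60,"travel":[0.2,2.9,0.1],"roll":0},
    {"fingers":45,"travel":[0.2,3.9,0.1],"roll":0},
    {"fingers":30,"travel":[0.2,3.9,0.1],"roll":0},
    {"fingers":15,"travel":[0.2,3.9,0.1],"roll":0},
    {"fingers":0,"travel":[0.2,3.9,0.1],"roll":0},
    {"fingers":0,"travel":[0.2,3.9,0.1],"roll":0},
    {"fingers":0,"travel":[0.2,3.9,0.1],"roll":0}
  ]
}}

```text
time_s: 16.5
tcp_pos: [0.4712, -0.3712, 0.095]
ee_rot: [[-0.738, -0.675, -0.002], [-0.675, 0.738, 0.002], [0.001, 0.003, -1.0]]
wrist_force: [-0.8, 0.3, -0.6]
gripper_width: 0.16
```

Emit:
{"fn": "arm_command", "kwargs": {
  "rows": [
    {"fingers":0,"travel":[0,0,0],"roll":0},
    {"fingers":0,"travel":[0,0,-1],"roll":0},
    {"fingers":0,"travel":[0,0,-3],"roll":0},
    {"fingers":0,"travel":[0,0,-7],"roll":0},
    {"fingers":0,"travel":[0,0,-12],"roll":0},
    {"fingers":0,"travel":[0,0,-12],"roll":0}
  ]
}}

```text
time_s: 17.1
tcp_pos: [0.4757, -0.3745, 0.2246]
ee_rot: [[-0.737, -0.676, 0.014], [-0.676, 0.737, -0.01], [-0.004, -0.017, -1.0]]
wrist_force: [0.6, -0.1, -0.3]
gripper_width: 0.16
```

```bash
python3 - <<'E'
from h import *
Q=held()
c=Q.mean(0); print('normal',np.linalg.svd(Q-c)[2][2].round(3))
a=np.radians(8.1); R=np.array([[np.cos(a),-np.sin(a)],[np.sin(a),np.cos(a)]])
p=np.array([.577,.015])+R@[-.003,-.024]; print(p)
go([*p,.21],98.1)
E
```

```text
held 169 x [-44.4 -39.5  11.4  44.6  46. ] y [-10.4  -7.5   0.7] z [16.7 58.6 60.1]
normal [-0.039  0.999 -0.008]
[ 0.57741156 -0.00918327]
travel [-32.19  19.85   0.97] roll 34.4 | t 17.15 tcp [ 0.474  -0.3729  0.2205] ang 132.5 F [ 0.9  0.2 -3.4] w 0.154 j6 -24.7
```

Emit:
{"fn": "arm_command", "kwargs": {
  "rows": [
    {"fingers":0,"travel":[-32.5,19.7,0.2],"roll":34.4},
    {"fingers":0,"travel":[-32.5,19.7,0.2],"roll":34.4},
    {"fingers":0,"travel":[-32.5,19.7,0.2],"roll":34.4},
    {"fingers":0,"travel":[-32.5,19.7,0.2],"roll":34.4},
    {"fingers":0,"travel":[-32.5,19.7,0.2],"roll":34.4},
    {"fingers":0,"travel":[-32.5,19.7,0.2],"roll":34.4},
    {"fingers":0,"travel":[-32.5,19.7,0.2],"roll":34.4},
    {"fingers":0,"travel":[-32.5,19.7,0.2],"roll":34.4},
    {"fingers":0,"travel":[-32.5,19.7,0.2],"roll":34.4},
    {"fingers":0,"travel":[-32.5,19.7,0.2],"roll":34.4}
  ]
}}

```text
time_s: 18.15
tcp_pos: [0.578, -0.0058, 0.2121]
ee_rot: [[-0.99, -0.143, -0.003], [-0.143, 0.99, -0.0], [0.003, 0.0, -1.0]]
wrist_force: [-0.2, -0.1, -2.0]
gripper_width: 0.162
```

Emit:
{"fn": "arm_command", "kwargs": {
  "rows": [
    {"fingers":0,"travel":[0,0,0],"roll":0},
    {"fingers":0,"travel":[0,0,0],"roll":0}
  ]
}}

```text
time_s: 18.35
tcp_pos: [0.5781, -0.0082, 0.2132]
ee_rot: [[-0.99, -0.139, -0.001], [-0.139, 0.99, -0.0], [0.001, -0.0, -1.0]]
wrist_force: [0.8, -0.6, -2.8]
gripper_width: 0.157
```

```bash
python3 - <<'E'
from h import *
go([.5812,-.0082,.155],98.1)
E
```

```text
travel [-0.32 -0.05  5.82] roll -0.1 | t 18.35 tcp [ 0.5781 -0.0082  0.2132] ang 98.0 F [ 0.8 -0.6 -2.8] w 0.157 j6 -97.3
```

Emit:
{"fn": "arm_command", "kwargs": {
  "rows": [
    {"fingers":0,"travel":[-0.3,0,0],"roll":0},
    {"fingers":0,"travel":[-0.3,0,2],"roll":0},
    {"fingers":0,"travel":[-0.3,0,4],"roll":0},
    {"fingers":0,"travel":[-0.3,0,5.5],"roll":0},
    {"fingers":0,"travel":[-0.3,0,5.5],"roll":0}
  ]
}}

```text
time_s: 18.85
tcp_pos: [0.58, -0.0076, 0.1563]
ee_rot: [[-0.99, -0.139, -0.005], [-0.139, 0.99, -0.001], [0.005, 0.0, -1.0]]
wrist_force: [-1.1, -0.7, -1.5]
gripper_width: 0.16
```

```bash
python3 - <<'E'
from h import *
s=sense();t=np.array(s['tcp_pos']);R=np.array(s['ee_rot'])
for n in('side','top'):
    im,d=capture(n);L=(cloud(n,d)-t)@R*1000
    for a,b in((-30,-12),(16,50)):
        Q=L[(abs(L[...,0])<60)&(abs(L[...,1])<20)&(L[...,2]>a)&(L[...,2]<b)]
        if len(Q)>4: print(n,a,b,len(Q),'x',np.percentile(Q[:,0],[1,3,50,97,99]).round(1),'y',np.percentile(Q[:,1],[3,50,97]).round(1))
go([.5812,-.0082,.135],98.1)
E
```

```text
side -30 -12 20 x [21.2 21.4 35.4 44.3 44.3] y [-11.   -8.2  -2. ]
side 16 50 117 x [-45.1 -43.7  -2.2  42.5  43.4] y [-14.7  -9.2  -2.7]
travel [ 0.1  -0.09  2.4 ] roll -0.1 | t 18.95 tcp [ 0.582  -0.0071  0.159 ] ang 98.0 F [-0.4 -0.5 -2. ] w 0.157 j6 -97.2
```

Emit:
{"fn": "arm_command", "kwargs": {
  "rows": [
    {"fingers":0,"travel":[0.1,-0.05,0.5],"roll":0},
    {"fingers":0,"travel":[0.1,-0.05,1.0],"roll":0},
    {"fingers":0,"travel":[0.1,-0.05,1.5],"roll":0},
    {"fingers":0,"travel":[0.1,-0.05,2.0],"roll":0},
    {"fingers":0,"travel":[0.1,-0.05,2.4],"roll":0},
    {"fingers":0,"travel":[0.1,-0.05,2.4],"roll":0}
  ]
}}

```text
time_s: 19.55
tcp_pos: [0.5802, -0.0072, 0.1337]
ee_rot: [[-0.99, -0.14, -0.002], [-0.14, 0.99, -0.0], [0.002, -0.0, -1.0]]
wrist_force: [-0.2, 0.5, -1.9]
gripper_width: 0.157
```

Emit:
{"fn": "arm_command", "kwargs": {
  "rows": [
    {"fingers":0,"travel":[0,0,0],"roll":0}
  ]
}}

```text
time_s: 19.65
tcp_pos: [0.5807, -0.0071, 0.1345]
ee_rot: [[-0.99, -0.141, -0.0], [-0.141, 0.99, -0.0], [0.0, -0.0, -1.0]]
wrist_force: [-0.8, -0.0, -1.4]
gripper_width: 0.155
```

Emit:
{"fn": "arm_command", "kwargs": {
  "rows": [
    {"fingers":0,"travel":[0,0,0.8],"roll":0},
    {"fingers":0,"travel":[0,0,1.6],"roll":0},
    {"fingers":0,"travel":[0,0,2.4],"roll":0},
    {"fingers":0,"travel":[0,0,3.2],"roll":0},
    {"fingers":0,"travel":[0,0,4.0],"roll":0},
    {"fingers":0,"travel":[0,0,4.6],"roll":0},
    {"fingers":0,"travel":[0,0,5.0],"roll":0},
    {"fingers":0,"travel":[0,0,5.0],"roll":0}
  ]
}}

```text
time_s: 20.45
tcp_pos: [0.5803, -0.0072, 0.0839]
ee_rot: [[-0.99, -0.14, -0.001], [-0.14, 0.99, -0.0], [0.001, -0.0, -1.0]]
wrist_force: [-0.2, 0.0, -3.0]
gripper_width: 0.159
```

Emit:
{"fn": "arm_command", "kwargs": {
  "rows": [
    {"fingers":0,"travel":[0,0,0.1],"roll":0},
    {"fingers":0,"travel":[0,0,0.2],"roll":0},
    {"fingers":0,"travel":[0,0,0.2],"roll":0}
  ]
}}

```text
time_s: 20.75
tcp_pos: [0.5808, -0.0071, 0.0828]
ee_rot: [[-0.99, -0.14, 0.0], [-0.14, 0.99, 0.0], [-0.0, 0.0, -1.0]]
wrist_force: [-0.8, 0.2, -1.9]
gripper_width: 0.16
```

Emit:
{"fn": "arm_command", "kwargs": {
  "rows": [
    {"fingers":0,"travel":[0,0,0.1],"roll":0},
    {"fingers":0,"travel":[0,0,0.2],"roll":0},
    {"fingers":0,"travel":[0,0,0.2],"roll":0}
  ]
}}

```text
time_s: 21.05
tcp_pos: [0.5806, -0.0072, 0.0805]
ee_rot: [[-0.99, -0.14, -0.0], [-0.14, 0.99, -0.0], [0.0, -0.0, -1.0]]
wrist_force: [-0.3, -0.6, -0.3]
gripper_width: 0.159
```

Emit:
{"fn": "arm_command", "kwargs": {
  "rows": [
    {"fingers":0,"travel":[0,0,0.1],"roll":0},
    {"fingers":0,"travel":[0,0,0.15],"roll":0},
    {"fingers":0,"travel":[0,0,0.15],"roll":0}
  ]
}}

```text
time_s: 21.35
tcp_pos: [0.5806, -0.0072, 0.0791]
ee_rot: [[-0.99, -0.14, -0.0], [-0.14, 0.99, -0.0], [0.0, -0.0, -1.0]]
wrist_force: [-0.9, 0.1, -1.0]
gripper_width: 0.157
```

Emit:
{"fn": "arm_command", "kwargs": {
  "rows": [
    {"fingers":0,"travel":[0,0,0.1],"roll":0},
    {"fingers":0,"travel":[0,0,0.2],"roll":0},
    {"fingers":0,"travel":[0,0,0.2],"roll":0}
  ]
}}

```text
time_s: 21.65
tcp_pos: [0.5807, -0.0071, 0.0791]
ee_rot: [[-0.99, -0.141, 0.001], [-0.141, 0.99, -0.0], [-0.0, -0.0, -1.0]]
wrist_force: [-4.2, 0.9, 9.5]
gripper_width: 0.153
```

```bash
cat > tops.py <<'E'
from h import *
im,d=capture('side');W=cloud('side',d)*1000
a=np.radians(8.1);Rc=np.array([[np.cos(a),-np.sin(a),0],[np.sin(a),np.cos(a),0],[0,0,1]])
P=(W-[577,15,0])@Rc
for nm,y,h in(('green',-72,4),('white',-24,7),('blue',72,4)):
    Q=P[(abs(P[...,0])<55)&(abs(P[...,0])>14)&(abs(P[...,1]-y+h)<10)&(P[...,2]>90)&(P[...,2]<135)]
    print(nm,len(Q),np.percentile(Q,[2,50,97],axis=0).round(1).tolist())
go([.5812,-.0082,.079],98.1)
E
python3 tops.py
```

```text
green 63 [[-45.0, -83.4, 91.0], [-20.1, -76.3, 101.4], [40.3, -69.7, 117.1]]
white 29 [[-42.9, -36.1, 91.6], [-33.6, -31.3, 105.9], [-23.9, -24.9, 118.3]]
blue 21 [[-42.8, 62.1, 90.7], [-35.1, 67.8, 103.9], [-28.8, 74.5, 122.1]]
travel [-0.03 -0.11  0.01] roll 0.0 | t 21.7 tcp [ 0.5807 -0.0071  0.0791] ang 98.1 F [-4.2  0.6  9. ] w 0.159 j6 -97.2
```

Emit:
{"fn": "arm_command", "kwargs": {
  "rows": [
    {"fingers":15,"travel":[0,0,-0.15],"roll":0},
    {"fingers":25,"travel":[0,0,-0.15],"roll":0},
    {"fingers":35,"travel":[0,0,-0.15],"roll":0},
    {"fingers":35,"travel":[0,0,-0.15],"roll":0},
    {"fingers":35,"travel":[0,0,-1],"roll":0},
    {"fingers":35,"travel":[0,0,-3],"roll":0},
    {"fingers":35,"travel":[0,0,-6],"roll":0},
    {"fingers":57,"travel":[1,0,-10],"roll":0},
    {"fingers":57,"travel":[3,0,-15],"roll":0},
    {"fingers":57,"travel":[5,0,-20],"roll":0}
  ]
}}

```text
time_s: 22.7
tcp_pos: [0.5332, -0.014, 0.2719]
ee_rot: [[-0.99, -0.14, -0.0], [-0.14, 0.99, -0.0], [0.0, -0.0, -1.0]]
wrist_force: [0.8, 1.7, 0.6]
gripper_width: 0.519
```

```bash
python3 tops.py; python3 - <<'E'
from h import *
a=np.radians(8.1);Rc=np.array([[np.cos(a),-np.sin(a),0],[np.sin(a),np.cos(a),0],[0,0,1]])
for n,off in(('top',[1,-4,1]),('side',[2,4.5,1])):
    P=(cloud(n,np.load(n+'1.npz')['d'])*1000+off-[577,15,0])@Rc
    Q=P[(abs(P[...,0]-90)<40)&(abs(P[...,1])<85)&(P[...,2]>262)&(P[...,2]<300)]
    print(n,len(Q),np.percentile(Q,[5,25,50,75,95],axis=0).round(1).T.tolist(), 'slope deg',np.degrees(np.arctan(np.polyfit(Q[:,1],Q[:,0],1))).round(2)[0])
    P=(cloud(n,np.load(n+'0.npz')['d'])*1000+off-[577,15,0])@Rc
    Q=P[(abs(P[...,0]+85)<15)&(abs(P[...,1])<85)&(abs(P[...,1])>20)&(P[...,2]>122)&(P[...,2]<142)]
    print('shut',len(Q),np.percentile(Q,[5,50,95],axis=0).round(1).T.tolist())
go(np.array([577,15,0])/1000+Rc@[.0929,-.045,.32],8.1)
E
```

```text
green 82 [[-45.4, -82.0, 90.4], [-15.3, -75.9, 105.9], [44.2, -70.9, 119.9]]
white 93 [[-42.6, -36.7, 90.3], [16.3, -31.4, 107.2], [44.7, -24.0, 120.7]]
blue 72 [[-43.0, 61.4, 91.4], [-0.1, 67.5, 105.3], [43.2, 74.5, 121.0]]
travel [-4.380e+00  2.000e-02  2.034e+01] roll 0.0 | t 22.75 tcp [ 0.5348 -0.0147  0.2817] ang 98.1 F [-1.  -0.3  6.5] w 0.541 j6 -97.9
top 175 [[86.4, 88.3, 91.2, 94.0, 96.9], [-76.2, -43.1, 0.6, 40.4, 74.7], [279.0, 281.7, 283.3, 285.4, 287.5]] slope deg 0.19
shut 103 [[-91.2, -86.3, -80.7], [-79.4, -22.3, 79.1], [132.0, 136.0, 140.0]]
side 63 [[88.3, 89.7, 92.0, 95.4, 99.2], [-76.6, -46.5, 0.2, 40.6, 71.7], [278.2, 280.5, 281.7, 284.1, 285.7]] slope deg 0.59
shut 40 [[-89.3, -84.7, -79.0], [-78.3, -30.9, 72.4], [129.9, 136.4, 139.4]]
travel [-13.94  -2.17  -3.62] roll -90.0 | t 22.75 tcp [ 0.5348 -0.0147  0.2817] ang 98.1 F [-1.  -0.3  6.5] w 0.541 j6 -97.9
```

Emit:
{"fn": "arm_command", "kwargs": {
  "rows": [
    {"fingers":57,"travel":[0,0,-4.5],"roll":-8},
    {"fingers":57,"travel":[0,0,-4.5],"roll":-16},
    {"fingers":57,"travel":[-13.9,-2.2,-4],"roll":-90},
    {"fingers":57,"travel":[-13.9,-2.2,-4],"roll":-90},
    {"fingers":57,"travel":[-13.9,-2.2,-4],"roll":-90},
    {"fingers":57,"travel":[-13.9,-2.2,-4],"roll":-90},
    {"fingers":57,"travel":[-13.9,-2.2,-4],"roll":-90},
    {"fingers":57,"travel":[-13.9,-2.2,-4],"roll":-90},
    {"fingers":57,"travel":[-13.9,-2.2,-4],"roll":-90},
    {"fingers":57,"travel":[-13.9,-2.2,-4],"roll":-90}
  ]
}}

```text
time_s: 23.75
tcp_pos: [0.6748, -0.0161, 0.3101]
ee_rot: [[0.055, -0.998, 0.0], [-0.998, -0.055, -0.0], [0.0, -0.0, -1.0]]
wrist_force: [0.1, 0.2, -0.5]
gripper_width: 0.572
```

```bash
cat > rod.py <<'E'
from h import *
a=np.radians(8.1);Rc=np.array([[np.cos(a),-np.sin(a),0],[np.sin(a),np.cos(a),0],[0,0,1]])
def rod(th,dz=0,dx=0):
    p=np.array([.577,.015,0])+Rc@[.066-.151*np.cos(th)+dx,-.045,.130+.151*np.sin(th)-.008+dz]
    go(p,8.1); return p
if __name__=='__main__':
    import sys
    rod(float(sys.argv[1]),*[float(x) for x in sys.argv[2:]])
E
python3 rod.py 1.75 .04
```

```text
travel [ 0.03 -0.05 -0.05] roll -4.9 | t 23.75 tcp [ 0.6748 -0.0161  0.3101] ang -176.8 F [ 0.1  0.2 -0.5] w 0.572 j6 -9.2
```

Emit:
{"fn": "arm_command", "kwargs": {
  "rows": [
    {"fingers":57,"travel":[0,-0.05,1],"roll":-4.9},
    {"fingers":57,"travel":[0,-0.05,2.5],"roll":-4.9},
    {"fingers":57,"travel":[0,-0.05,3.9],"roll":-4.9},
    {"fingers":40,"travel":[0,-0.05,3.9],"roll":-4.9},
    {"fingers":25,"travel":[0,-0.05,3.9],"roll":-4.9},
    {"fingers":16,"travel":[0,-0.05,3.9],"roll":-4.9},
    {"fingers":10,"travel":[0,-0.05,3.9],"roll":-4.9},
    {"fingers":10,"travel":[0,-0.05,3.9],"roll":-4.9}
  ]
}}

```text
time_s: 24.55
tcp_pos: [0.6754, -0.016, 0.2717]
ee_rot: [[0.134, -0.991, 0.001], [-0.991, -0.134, 0.0], [0.0, -0.001, -1.0]]
wrist_force: [0.1, -0.4, 0.4]
gripper_width: 0.201
```

```bash
python3 rod.py 1.75; python3 - <<'E'
from rod import *
s=sense()
for th in np.arange(1.75,-.01,-.125):
    # offsets from shut-open pose in tool axes: y=-carrier x, z=-up
    print(round(th,3),np.round([-(-.151*(np.cos(th)-np.cos(1.75)))*100,-(.151*(np.sin(th)-np.sin(1.75)))*100],2))
E
```

```text
travel [0.04 0.01 0.11] roll -0.4 | t 24.55 tcp [ 0.6754 -0.016   0.2717] ang -172.3 F [ 0.1 -0.4  0.4] w 0.201 j6 -4.6
1.75 [ 0. -0.]
1.625 [ 1.87 -0.22]
1.5 [ 3.76 -0.2 ]
1.375 [5.63 0.05]
1.25 [7.45 0.53]
1.125 [9.2  1.23]
1.0 [10.85  2.15]
0.875 [12.37  3.27]
0.75 [13.74  4.57]
0.625 [14.94  6.02]
0.5 [15.94  7.62]
0.375 [16.74  9.33]
0.25 [17.32 11.12]
0.125 [17.67 12.98]
0.0 [17.79 14.86]
```

Emit:
{"fn": "arm_command", "kwargs": {
  "rows": [
    {"fingers":0,"travel":[0,0,0.05],"roll":0},
    {"fingers":0,"travel":[0,0,0.05],"roll":0},
    {"fingers":0,"travel":[0,0,0.05],"roll":0},
    {"fingers":0,"travel":[0,0.93,-0.08],"roll":0},
    {"fingers":0,"travel":[0,1.87,-0.17],"roll":0},
    {"fingers":0,"travel":[0,2.81,-0.18],"roll":0},
    {"fingers":0,"travel":[0,3.76,-0.15],"roll":0},
    {"fingers":0,"travel":[0,4.7,-0.05],"roll":0},
    {"fingers":0,"travel":[0,5.63,0.1],"roll":0},
    {"fingers":0,"travel":[0,5.63,0.1],"roll":0}
  ]
}}

```text
time_s: 25.55
tcp_pos: [0.6176, -0.024, 0.27]
ee_rot: [[0.134, -0.991, -0.002], [-0.991, -0.134, -0.0], [-0.0, 0.002, -1.0]]
wrist_force: [1.5, 0.1, 5.7]
gripper_width: 0.132
```

```bash
python3 rod.py 1.375; python3 - <<'E'
from h import *
capture('side'); print([(round(r['p'],2),np.round(r['position'],3)) for r in search_frame('side','keeper_rod')[:2]])
E
python3 rod.py 1.0;python3 rod.py 0.625
```

```text
travel [ 0.07 -0.2  -0.01] roll -0.4 | t 25.55 tcp [ 0.6176 -0.024   0.27  ] ang -172.3 F [1.5 0.1 5.7] w 0.132 j6 -5.0
[(0.7, array([ 0.6  , -0.049,  0.031])), (0.49, array([ 0.629, -0.034,  0.208]))]
travel [0.1  5.14 2.12] roll -0.4 | t 25.65 tcp [ 0.6187 -0.0239  0.2703] ang -172.3 F [ 1.4 -0.3  6.5] w 0.128 j6 -5.0
travel [0.12 9.22 6.  ] roll -0.4 | t 25.65 tcp [ 0.6187 -0.0239  0.2703] ang -172.3 F [ 1.4 -0.3  6.5] w 0.128 j6 -5.0
```

Emit:
{"fn": "arm_command", "kwargs": {
  "rows": [
    {"fingers":0,"travel":[0.05,0.91,0.2],"roll":0},
    {"fingers":0,"travel":[0.05,1.82,0.48],"roll":0},
    {"fingers":0,"travel":[0.05,2.7,0.8],"roll":0},
    {"fingers":0,"travel":[0.05,3.57,1.18],"roll":0},
    {"fingers":0,"travel":[0.05,4.4,1.62],"roll":0},
    {"fingers":0,"travel":[0.05,5.22,2.1],"roll":0},
    {"fingers":0,"travel":[0.05,6.0,2.64],"roll":0},
    {"fingers":0,"travel":[0.05,6.74,3.22],"roll":0},
    {"fingers":0,"travel":[0.05,7.44,3.85],"roll":0},
    {"fingers":0,"travel":[0.05,8.11,4.52],"roll":0}
  ]
}}

```text
time_s: 26.65
tcp_pos: [0.5386, -0.035, 0.2242]
ee_rot: [[0.135, -0.991, 0.0], [-0.991, -0.135, 0.0], [-0.0, -0.0, -1.0]]
wrist_force: [3.5, 2.0, 1.1]
gripper_width: 0.124
```

```bash
for t in .75 .5 .25 .1 0; do python3 rod.py $t; done
```

```text
travel [ 0.09 -0.06 -0.07] roll -0.4 | t 26.65 tcp [ 0.5386 -0.035   0.2242] ang -172.3 F [3.5 2.  1.1] w 0.124 j6 -5.8
travel [0.11 2.15 2.98] roll -0.4 | t 26.65 tcp [ 0.5386 -0.035   0.2242] ang -172.3 F [3.5 2.  1.1] w 0.124 j6 -5.8
travel [0.12 3.53 6.49] roll -0.4 | t 26.65 tcp [ 0.5386 -0.035   0.2242] ang -172.3 F [3.5 2.  1.1] w 0.124 j6 -5.8
travel [0.12 3.92 8.72] roll -0.4 | t 26.65 tcp [ 0.5386 -0.035   0.2242] ang -172.3 F [3.5 2.  1.1] w 0.124 j6 -5.8
travel [ 0.12  4.   10.22] roll -0.4 | t 26.65 tcp [ 0.5386 -0.035   0.2242] ang -172.3 F [3.5 2.  1.1] w 0.124 j6 -5.8
```

Emit:
{"fn": "arm_command", "kwargs": {
  "rows": [
    {"fingers":0,"travel":[0.05,0.6,0.7],"roll":0},
    {"fingers":0,"travel":[0.05,1.2,1.45],"roll":0},
    {"fingers":0,"travel":[0.05,1.7,2.24],"roll":0},
    {"fingers":0,"travel":[0.05,2.17,3.05],"roll":0},
    {"fingers":0,"travel":[0.05,2.6,3.9],"roll":0},
    {"fingers":0,"travel":[0.05,2.97,4.76],"roll":0},
    {"fingers":0,"travel":[0.05,3.28,5.65],"roll":0},
    {"fingers":0,"travel":[0.05,3.55,6.5],"roll":0},
    {"fingers":0,"travel":[0.05,3.74,7.4],"roll":0},
    {"fingers":0,"travel":[0.05,3.9,8.4],"roll":0}
  ]
}}

```text
time_s: 27.65
tcp_pos: [0.5003, -0.0406, 0.1404]
ee_rot: [[0.135, -0.991, 0.0], [-0.991, -0.135, 0.0], [-0.0, -0.0, -1.0]]
wrist_force: [1.1, 5.8, 5.7]
gripper_width: 0.124
```

```bash
python3 rod.py .125; python3 rod.py 0;  python3 - <<'E'
from h import *
im,d=capture('side'); 
save('k1',cv2.resize(im[130:220,230:330],None,fx=6,fy=6,interpolation=cv2.INTER_CUBIC))
E
```

```text
travel [ 0.08  0.01 -0.04] roll -0.4 | t 27.65 tcp [ 0.5003 -0.0406  0.1404] ang -172.3 F [1.1 5.8 5.7] w 0.124 j6 -6.2
travel [0.08 0.12 1.84] roll -0.4 | t 27.65 tcp [ 0.5003 -0.0406  0.1404] ang -172.3 F [1.1 5.8 5.7] w 0.124 j6 -6.2
```

View pics/k1.png

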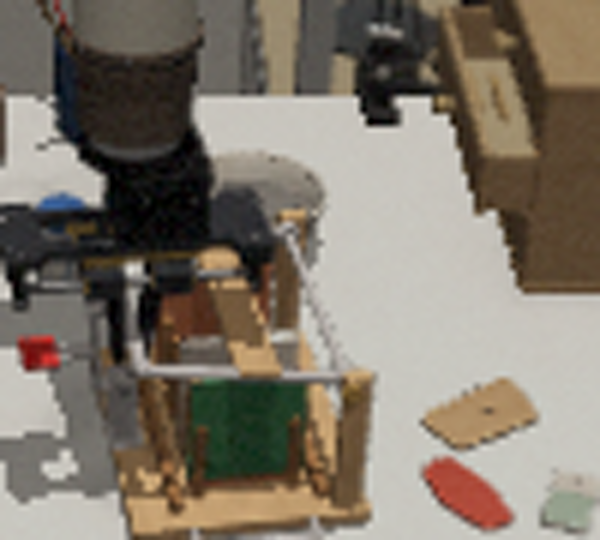

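Emit:
{"fn": "arm_command", "kwargs": {
  "rows": [
    {"fingers":0,"travel":[0,0.05,0.5],"roll":0},
    {"fingers":0,"travel":[0,0.1,1.0],"roll":0},
    {"fingers":0,"travel":[0,0.1,1.5],"roll":0},
    {"fingers":0,"travel":[0,0.1,1.8],"roll":0},
    {"fingers":0,"travel":[0,0.1,2.0],"roll":0},
    {"fingers":0,"travel":[0,0.1,2.15],"roll":0},
    {"fingers":0,"travel":[0,0.1,2.15],"roll":0}
  ]
}}

```text
time_s: 28.4
tcp_pos: [0.4987, -0.0408, 0.1185]
ee_rot: [[0.134, -0.991, -0.002], [-0.991, -0.134, -0.0], [-0.0, 0.002, -1.0]]
wrist_force: [1.2, 5.0, 2.5]
gripper_width: 0.122
```

```bash
cat > shut.py <<'E'
from rod import *
for n,off in(('top',[1,-4,1]),('side',[2,4.5,1])):
    P=(cloud(n,capture(n)[1])*1000+off-[577,15,0])@Rc
    for y0,y1 in((-90,-62),(20,90)):
        Q=P[(abs(P[...,0]+85)<25)&(P[...,1]>y0)&(P[...,1]<y1)&(P[...,2]>118)&(P[...,2]<170)]
        if len(Q)>5: print(n,y0,len(Q),np.percentile(Q,[5,50,90],axis=0).round(1).T.tolist())
rod(0)
E
python3 shut.py
```

```text
side -90 12 [[-88.5, -85.2, -80.4], [-86.1, -74.4, -63.2], [131.2, 135.4, 137.4]]
travel [ 0.08 -0.03 -0.34] roll -0.4 | t 28.5 tcp [ 0.4988 -0.0408  0.1186] ang -172.3 F [1.5 4.9 2.6] w 0.121 j6 -6.2
```

Emit:
{"fn": "arm_command", "kwargs": {
  "rows": [
    {"fingers":0,"travel":[0,0,-0.2],"roll":0},
    {"fingers":0,"travel":[0,0,-0.4],"roll":0},
    {"fingers":0,"travel":[0,0,-0.6],"roll":0},
    {"fingers":0,"travel":[0,0,-0.6],"roll":0}
  ]
}}

```text
time_s: 28.9
tcp_pos: [0.4986, -0.0407, 0.1206]
ee_rot: [[0.133, -0.991, -0.003], [-0.991, -0.133, 0.001], [-0.001, 0.003, -1.0]]
wrist_force: [10.9, 2.5, -21.9]
gripper_width: 0.121
```

```bash
python3 shut.py
```

```text
side -90 10 [[-89.6, -84.9, -81.0], [-87.9, -80.2, -64.6], [132.4, 137.8, 139.3]]
travel [ 0.09 -0.05 -0.14] roll -0.5 | t 29.0 tcp [ 0.4986 -0.0407  0.1206] ang -172.4 F [ 11.1   1.7 -21.8] w 0.121 j6 -6.2
```

Emit:
{"fn": "arm_command", "kwargs": {
  "rows": [
    {"fingers":0,"travel":[0,0,0.3],"roll":0},
    {"fingers":15,"travel":[0,0,0.3],"roll":0},
    {"fingers":30,"travel":[0,0,0.3],"roll":0},
    {"fingers":30,"travel":[0,0,0.3],"roll":0},
    {"fingers":30,"travel":[0,0,0.3],"roll":0},
    {"fingers":30,"travel":[0,0,-2],"roll":0},
    {"fingers":30,"travel":[0,0,-5],"roll":0},
    {"fingers":30,"travel":[0,0,-10],"roll":0},
    {"fingers":30,"travel":[0,6,-14],"roll":0},
    {"fingers":30,"travel":[0,10,-14],"roll":0}
  ]
}}

```text
time_s: 30.0
tcp_pos: [0.4106, -0.0533, 0.266]
ee_rot: [[0.134, -0.991, 0.004], [-0.991, -0.134, -0.0], [0.001, -0.004, -1.0]]
wrist_force: [-0.3, -0.0, 0.8]
gripper_width: 0.3
```

Emit:
{"fn": "arm_command", "kwargs": {
  "rows": [
    {"fingers":30,"travel":[0,4,0],"roll":0},
    {"fingers":30,"travel":[0,4,0],"roll":0}
  ]
}}

```text
time_s: 30.2
tcp_pos: [0.3651, -0.0596, 0.2635]
ee_rot: [[0.134, -0.991, -0.0], [-0.991, -0.134, 0.001], [-0.001, 0.0, -1.0]]
wrist_force: [0.6, 0.7, 0.5]
gripper_width: 0.295
```

```bash
python3 shut.py; python3 tops.py; python3 - <<'E'
from h import *
a,_=capture('top');b,_=capture('side')
a=cv2.resize(a[140:240,150:300],(400,267),interpolation=cv2.INTER_CUBIC);b=cv2.resize(b[130:230,200:350],(400,267),interpolation=cv2.INTER_CUBIC)
save('end',np.hstack([a,b]))
E
```

```text
top -90 23 [[-91.6, -86.4, -81.7], [-87.6, -75.8, -65.2], [131.4, 135.4, 139.6]]
top 20 57 [[-91.3, -85.9, -80.9], [25.3, 56.5, 82.8], [131.7, 136.5, 140.6]]
side -90 11 [[-88.8, -85.9, -80.8], [-86.8, -75.4, -65.3], [132.5, 137.7, 139.5]]
side 20 18 [[-89.1, -85.1, -80.1], [36.1, 63.7, 85.1], [131.8, 135.5, 139.0]]
travel [  0.03 -13.07  14.19] roll -0.4 | t 30.3 tcp [ 0.3694 -0.0588  0.2638] ang -172.3 F [ 1.2  0.6 -0.5] w 0.303 j6 -8.5
green 53 [[-44.6, -81.2, 91.1], [-18.8, -76.4, 99.2], [39.8, -68.4, 134.3]]
white 77 [[-42.5, -37.6, 91.0], [-17.8, -31.0, 109.4], [45.3, -24.0, 121.6]]
blue 61 [[-43.1, 61.7, 92.3], [-19.3, 67.5, 107.4], [43.2, 73.4, 120.4]]
travel [ -2.16 -21.56  18.47] roll 89.6 | t 30.35 tcp [ 0.3703 -0.0586  0.2635] ang -172.3 F [ 0.5 -0.9  0.4] w 0.302 j6 -8.5
```

View pics/end.png

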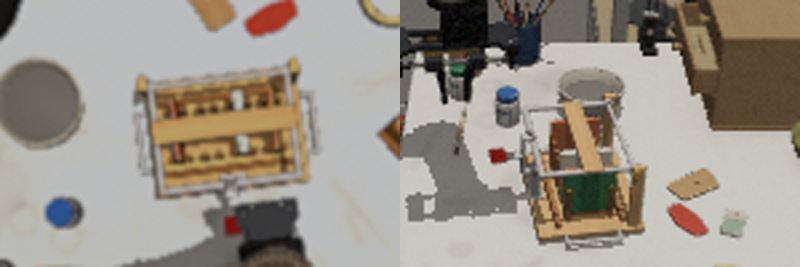

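The last picture shows the frame shut and level over all three pieces (top view around (225,130)). The arm is clear of everything and the bowl and jars have not moved. Handing in.

```bash
python3 -c "
from station import *
print(finish_job())"
```

```text
the job is handed in; nothing more can be done
None
```

The carrier is loaded and latched shut, and I handed the job in at about 30 s on the robot's clock.

**What I did:** I pressed the red tab and held it until the keeper frame was fully open. I pulled each piece upright on the easel and lowered it slowly until it met the board. The blue tile went into slot_narrow_2, touching down at about 5 N, and the white plaque into slot_wide, at about 9 N. Then I gripped the frame's rod, swung it down along its arc and pressed it past the latch.

**Last checks:**
- **Latch:** it held against an upward pull of about 22 N. After release, the rod measured the same height as when shut at the start, in both cameras.
- **Pieces:** the blue and white tops measured about 120 to 122 mm above the table, against 120 mm when fully seated. The green tile was still upright in its slot. It read about 120 mm before the frame was shut; the last reading mixed in part of the frame.
- **Robot:** clear of everything, with almost no wrist force.

**Disagreements:** the two cameras differed by about 8 to 9 mm sideways, so I corrected both against the known gripper position. The jaws read about 10.7 mm on the 12 mm rod, which I could not explain, but the grip held.

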